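# Shut the gauge case and hold the tester's sprung cover at its pointer

## Task

The bench tester is about to be blown clean with air: first lower the open wooden lid of the gauge-block case fully shut, without slamming it, so that no grit gets on the gauges. Then lift the tester's spring-loaded cover (it has a bar handle) until the cover stands at the same angle as the pointer arm on its side, and finish while holding it there, because it snaps shut if let go. Do not shift the pointer arm, and leave everything else on the bench where it is.

Things in the scene. Friction and masses are not known exactly. Their poses are not given: they have to be found in the camera images.
- case: Low wooden gauge-block case, 160 x 220 x 50 mm (x, y, z), fixed to the bench. Origin: centre of its underside; z up, x points from the front (nearest the robot) to the hinged rear side. The lid's hinge line runs along y at x = +80, z = +50 mm.
- case_lid (a joint): Angle of the case's wooden lid, rad: 0 = fully shut (lying flat on the case), growing as it opens; about 1.15 to 1.5 at the start. A stiff friction hinge: the lid stays where it is left and takes 0.5 to 3 N near its free edge to push down; no latch. The lid is a plain slab 160 mm from hinge to free edge, 220 mm wide, 18 mm thick; its hinge line lies in its under face. It has no handle: push on its outer (upper, rear when open) face from behind.
- lid_edge (a point): Middle of the free edge of the case lid, on its outer face: 160 mm from the hinge line and 18 mm out from the under face. Axes turn with the lid: x from free edge to hinge, z out of the outer face.
- tester: Grey bench tester, an open-topped metal housing 200 x 200 x 100 mm (x, y, z) with a hinged cover on top, fixed to the bench. Origin: centre of its underside; z up, x points from the front (display, nearest the robot) to the hinged rear. The cover's hinge line runs along y at x = +100, z = +100 mm.
- cover (a joint): Angle of the tester's cover about its rear hinge, rad: 0 = shut, growing as its front edge is lifted (end stop 1.3). A spring drives it shut: lifting at the bar takes about 4 N at the start and 4.5 to 10 N at the pointer. The cover is a white slab, 196 mm deep, 204 mm wide, 12 mm thick, hinge line in its under face.
- cover_bar (a point): Middle of the black bar handle on top of the cover: a round bar 10 mm thick and 100 mm long that runs along the hinge direction (y), on two end posts; its centre line is 155 mm from the hinge line (towards the front) and 47 mm above the cover's under face, which leaves a 30 mm gap beneath the bar. Axes turn with the cover: x from bar towards the hinge, y along the bar, z out of the cover.
- pointer (a joint): Angle of the pointer arm, rad, measured as the cover's: when joint cover has this same value the cover is parallel to the pointer arm, as wanted. 0.35 to 1.05, set anew each time; held by friction.
- pointer_tip (a point): Round tip of the pointer arm: a dark steel flat bar 185 mm long and 10 mm deep that swings about the cover's hinge line, beside a thin aluminium arc with black ticks on the tester's left (+y) side, 118 mm from the tester's middle. This point is 182 mm from the hinge line. Axes turn with the arm: x from tip to hinge.
- beaker: Bystander: blue plastic beaker, 64 mm across, 90 mm high. Origin: centre of underside.
- block: Bystander: a steel gauge block, 35 x 16 x 9 mm. Origin: centre of underside.
- marker: Bystander: white marker pen with a black cap, 130 mm long, 16 mm thick. Origin: under its middle.
- screwdriver: Bystander: screwdriver with a black handle, lying down.
- tape: Bystander: roll of grey tape, 90 mm across, 22 mm high, lying flat. Origin: centre of underside.
- airgun: Bystander: blue air blow gun lying on its side, about 150 mm long, 22 mm high.
- mouse: Bystander: black computer mouse, 105 x 62 x 29 mm. Origin: centre of underside.

How it is judged:
By the outcome, as a careful person would: the job done as asked, in the order asked, and still so for the second after the job is handed in, while the arm keeps its last pose, push and grip.
It also fails if it takes over 61 s, if anything falls off the work surface, if the arm or the gripper's body presses on something with over 40 N, if the wrist force passes 120 N, or if a joint passes its speed limit or range.

## Robot

A 7-joint arm with a two-finger parallel gripper is mounted at the origin on the work surface. World frame = base frame: x ahead of the robot, y to its left, z up, the work surface at z = 0. Lengths are in m, angles in rad, forces in N, time in s.
With the tool pointing down it reaches from about 0.4 to 0.85 m from the base axis. Payload 4.5 kg.
Tool frame: the origin (TCP) lies on the centre line of the jaws, within the pads' length; the fingertips stand 8 mm ahead of it and the grasp point (between the pads) lies 11 mm behind it; y points along the fingers, z is the direction in which the jaws open and shut, and the axes are right-handed (so a half turn about y gives the same grasp; the last joint's range is limited). The gripper opens to 88 mm and grips with 3 to 60 N. Pads are 18 mm wide; open, the fingers measure 123 mm over their backs; the gripper's body (75 mm by 187 mm) begins 45 mm behind the grasp point.
Start: joints at [-1.098, 0.689, -0.195, 1.565, 0.157, 0.902, -0.215], TCP at [0.266, 0.566, 0.208] pointing down, gripper open.
Joint ranges: [-3.01, 3.01], [-0.46, 2.08], [-1.47, 1.51], [0.13, 2.56], [-1, 4.14], [0.04, 2.09], [-2.66, 2.66]. Speed limits (rad/s): [2.57, 2.57, 3.14, 3.14, 3.14, 3.14, 3.14].

## Interface

Orientations are given as a unit quaternion [x, y, z, w].
In Python, from cell import observe, grab_frame, get_calibration, close_job, boxes_of, cut_out, pinpoint gives the robot as it stands. The module is installed in compiled form; this text tells all that it offers.
- The arm moves only by the tool send_rows, never from a script. Its argument "targets" is a list that holds one entry, the list of rows, each a list of 5 numbers: the finger opening in m, from 0 to 0.0881, then the shift along the tool's x, y, z in m, then the turn about the tool's y in rad. In form: [[[fingers, x, y, z, turn], ...]]. A call has exactly 10 rows; each row is the pose to reach, as a shift and turn from the pose commanded when the call began, along the tool's axes at that moment; what a row does not reach only later rows make up. A row lasts 1/8 s, in which the tool goes at most 62.5 mm and 10.7 degrees, less where a joint would pass 70% of its speed; a pose out of reach is approached as far as the arm can. A call with a gripper value outside its range is refused whole. The fingers move at their own pace and stop on an object; "grip_force" is the grip in N (left out, the last holds). Time passes only in rows, so rows that repeat a pose let the fingers close, or fill a call up. It gives the time, the measured TCP pose, the force and the opening at its end, in the units of the state.
- observe(): the state, without advancing time (a new reading comes with each control period).
- grab_frame(name): name is "scene" or "top"; returns the picture (384x512x3 uint8, red, green, blue); there is no depth.
- get_calibration(name): a dict with "mtx" (3x3 intrinsics, pixels), "k1" (the pictures are not rectified: a ray, as slopes to the right and down, at radius r is drawn at 1 + k1 r^2 times it, then the intrinsics apply), "extrinsics" (4x4, takes a point from camera to world coordinates). Camera axes: x right, y up, looking along -z (the intrinsics and any distortion apply to the point x, -y, -z); pixel columns grow to the right and rows downward; lengths in m; the calibration is good to about 2 mm. A picture is of the moment at which its call begins. get_calibration takes no time and is no camera call.
- close_job(): hands the job in, once; it reports no verdict.
Trained networks look in the newest picture that a camera, given by its name, has taken for a name from the list of things; names that differ only in an ending like _2 or _b are one class to them, and where a whole thing is asked for, a point or a joint stands for the part that bears it (a point fixed in the world has none). Each returns a list of dicts, best first, with "conf" (0 to 1); they miss things now and then, are a little off and sometimes report something else, mostly with a low value. They report only what shows in the picture. A call takes as long as a camera call.
- boxes_of(query, camera): "bbox" ([left, top, right, bottom] in pixels, round what is visible of it).
- cut_out(query, camera): "pixels" (384x512 bool, what is visible of it) and "bbox" ([left, top, right, bottom] in pixels, round what is visible of it).
- pinpoint(query, camera): "point" ([column, row] in pixels: a listed point, or the origin of a listed thing).
The state is a dict: "clock": time; "q": joint angles; "qvel": joint speeds; "joint_torque": joint torques, N m; "tcp_pos": TCP position; "tcp_rot": TCP orientation; "contact_force": force on the tool from outside, world axes, zero at the start; "moment": the same for the moment, N m; "width": finger opening in m.
Only numpy, scipy, OpenCV 4.12 (cv2) and the standard library are available. Lean on these libraries where they do the work, as an engineer would, in place of code of your own. Each camera call takes 0.05 s, during which the arm holds its last target.

## Working session

There is one attempt and no reset: what is moved stays moved. The work goes in short steps, Python scripts to look and compute and a tool call to move; the robot and the scene stay as the last step left them, time stands still between calls to the robot, and variables do not carry over. Pictures are saved under pics/ and viewed, and the job is handed in when it is done.

Besides the shell and the picture viewer there is one more tool, called after "Call:" by a JSON object that holds its "fn" and its "kwargs". send_rows: Moves the arm, as the interface text tells. Its arguments: {"type":"object","properties":{"targets":{"type":"array","items":{"type":"array","items":{"type":"array","items":{"type":"number"}}}},"grip_force":{"type":"number"}},"required":["targets"]}

```bash
mkdir -p pics; ls
python3 - <<'E'
from cell import *
import cv2, numpy as np
for n in ("scene","top"):
    f=grab_frame(n); cv2.imwrite(f"pics/{n}0.png",cv2.cvtColor(f,cv2.COLOR_RGB2BGR))
    c=get_calibration(n); print(n,np.array(c["mtx"]).round(1).tolist(),c["k1"],np.array(c["extrinsics"]).round(4).tolist())
s=observe(); print(s)
E
```

```text
pics
scene [[415.2, 0.0, 255.5], [0.0, 415.2, 182.8], [0.0, 0.0, 1.0]] -0.05490097716367343 [[-0.4126, -0.6907, 0.5939, 1.3804], [0.9108, -0.3223, 0.258, 0.3883], [0.0132, 0.6474, 0.762, 1.1563], [0.0, 0.0, 0.0, 1.0]]
top [[423.1, 0.0, 250.3], [0.0, 423.1, 192.2], [0.0, 0.0, 1.0]] -0.09089893485387876 [[0.0885, 0.9728, -0.214, 0.2464], [-0.9961, 0.0866, -0.018, 0.0044], [0.001, 0.2147, 0.9767, 1.4567], [0.0, 0.0, 0.0, 1.0]]
{'clock': 0.1, 'q': array([-1.0982053 ,  0.68989615, -0.19453027,  1.56621581,  0.15727374,
        0.90248033, -0.21510204]), 'qvel': array([ 0.00034878, -0.00101469, -0.00067078, -0.00335145,  0.00114511,
       -0.00056207, -0.000168  ]), 'joint_torque': array([-3.85545020e-03, -5.28495741e+01, -1.27201114e+00, -1.53838438e+01,
       -5.25941723e-02,  1.92897387e-03,  3.72617239e-05]), 'tcp_pos': array([0.26530205, 0.56523286, 0.20699944]), 'tcp_rot': array([ 0.69072357, -0.15396633,  0.15377916, -0.68959937]), 'contact_force': array([ 1.24766963,  0.07331517, -0.58913473]), 'moment': array([-0.0615292 , -0.00131398, -0.04910591]), 'width': 0.08806732642031179}
```

View pics/scene0.png

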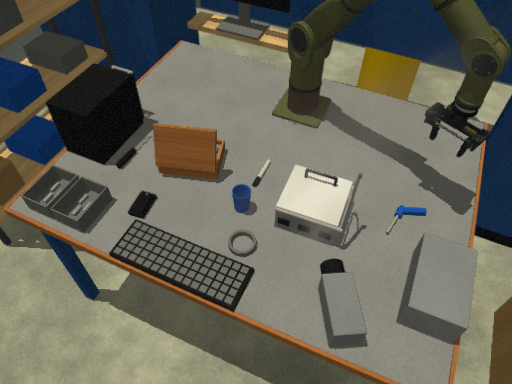

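View pics/top0.png

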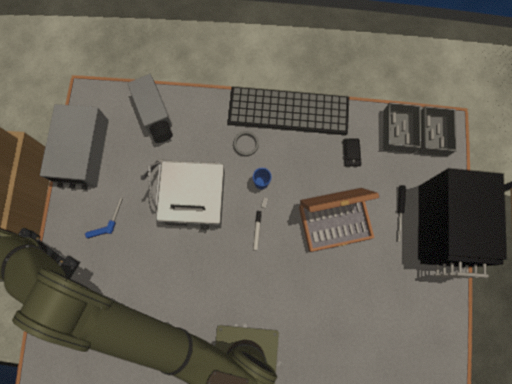

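```bash
cat > h.py <<'E'
from cell import *
import cv2, numpy as np
from scipy.spatial.transform import Rotation as R
from scipy.optimize import least_squares
C={n:get_calibration(n) for n in("scene","top")}
for c in C.values():
    c["K"]=np.array(c["mtx"]);c["E"]=np.array(c["extrinsics"])
def proj(n,P):
    c=C[n];P=np.atleast_2d(P);p=(P-c["E"][:3,3])@c["E"][:3,:3]
    u=np.c_[p[:,0],-p[:,1]]/(-p[:,2:3]); r2=(u**2).sum(1,keepdims=True); u=u*(1+c["k1"]*r2)
    return u@c["K"][:2,:2].T+c["K"][:2,2]
def ray(n,px):
    c=C[n];d=(np.asarray(px,float)-c["K"][:2,2])/np.array([c["K"][0,0],c["K"][1,1]]);u=d.copy()
    for _ in range(20): u=d/(1+c["k1"]*(u@u))
    v=c["E"][:3,:3]@np.array([u[0],-u[1],-1]); return c["E"][:3,3],v/np.linalg.norm(v)
def atz(n,px,z):
    o,v=ray(n,px); return o+v*(z-o[2])/v[2]
def tri(obs):
    A=np.zeros((3,3));b=np.zeros(3)
    for n,px in obs:
        o,v=ray(n,px);M=np.eye(3)-np.outer(v,v);A+=M;b+=M@o
    return np.linalg.solve(A,b)
def save(n,name,crop=None,k=4,draw=()):
    f=grab_frame(n) if not isinstance(n,tuple) else n[1]
    im=cv2.cvtColor(f,cv2.COLOR_RGB2BGR)
    x0,y0,x1,y1=crop or (0,0,512,384)
    im=cv2.resize(im[y0:y1,x0:x1],None,fx=k,fy=k,interpolation=cv2.INTER_CUBIC)
    for pts,col in draw:
        q=((np.asarray(pts)-[x0,y0]+.5)*k).round().astype(int)
        cv2.polylines(im,[q.reshape(-1,1,2)],False,col,1)
    cv2.imwrite(f"pics/{name}.png",im); return f
E
python3 - <<'E'
from h import *
f1=save("scene","s1",(260,150,380,260),6); f2=save("top","t1",(130,140,250,240),6)
np.savez("f0.npz",scene=f1,top=f2)
save(("",f1),"s2",(140,110,240,190),7); save(("",f2),"t2",(280,170,400,260),6)
print(R.from_quat(observe()["tcp_rot"]).as_matrix().round(3))
for q in("case","lid_edge","tester","cover_bar","pointer_tip","beaker","marker"):
    o=[]
    for n in("scene","top"):
        r=pinpoint(q,n)[:2]; print(q,n,[(np.round(a["point"],1).tolist(),round(a["conf"],2)) for a in r])
        if r:o.append((n,r[0]["point"]))
    if len(o)==2: print("   tri",tri(o).round(4),[ (proj(n,tri(o))[0]-p).round(1).tolist() for n,p in o])
print(observe()["clock"])
E
```

```text
[[ 0.905 -0.     0.425]
 [-0.425 -0.001  0.905]
 [ 0.    -1.    -0.001]]
case scene [([191.8, 159.6], 0.64)]
case top [([334.1, 225.2], 0.7), ([262.8, 204.6], 0.41)]
   tri [ 0.4751 -0.2713 -0.0009] [[0.4, 0.1], [0.4, -0.1]]
lid_edge scene [([180.1, 130.9], 0.57)]
lid_edge top [([345.0, 196.7], 0.86)]
   tri [ 0.5333 -0.2612  0.2002] [[0.0, 0.0], [0.0, -0.0]]
tester scene [([309.6, 213.8], 0.98)]
tester top [([195.5, 201.2], 0.56)]
   tri [ 0.5186  0.2221 -0.0127] [[0.0, 0.0], [0.0, -0.0]]
cover_bar scene [([318.8, 177.3], 0.9)]
cover_bar top [([184.7, 205.4], 0.93)]
   tri [0.4756 0.2268 0.1383] [[1.8, 0.0], [1.8, -0.3]]
pointer_tip scene [([359.9, 178.8], 0.49)]
pointer_tip top [([142.6, 175.7], 0.49)]
   tri [0.5321 0.3498 0.2502] [[-0.3, 0.0], [-0.3, 0.0]]
beaker scene [([239.3, 205.7], 0.71)]
beaker top [([264.8, 181.7], 0.65), ([112.7, 224.5], 0.57)]
   tri [ 0.6047 -0.0125  0.0075] [[-1.2, -0.2], [-1.1, 0.3]]
marker scene [([264.5, 176.5], 0.51)]
marker top [([259.1, 230.6], 0.51), ([398.9, 213.1], 0.3)]
   tri [ 4.306e-01 -3.000e-04 -1.180e-02] [[-3.0, -0.4], [-3.2, 0.8]]
0.9
```

View pics/s1.png

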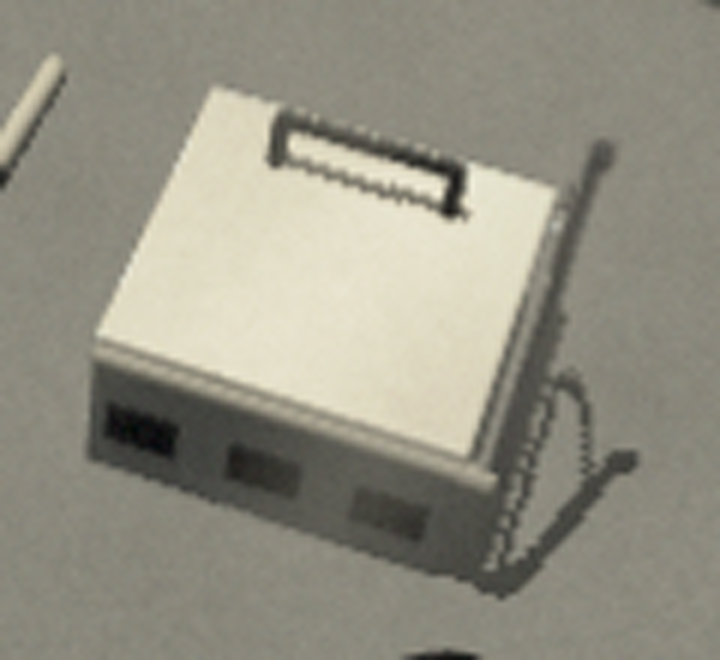

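View pics/t1.png

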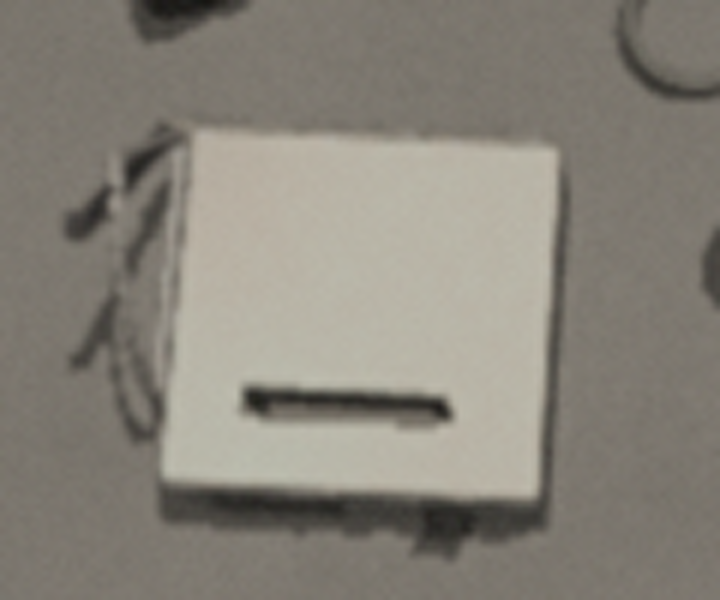

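View pics/s2.png

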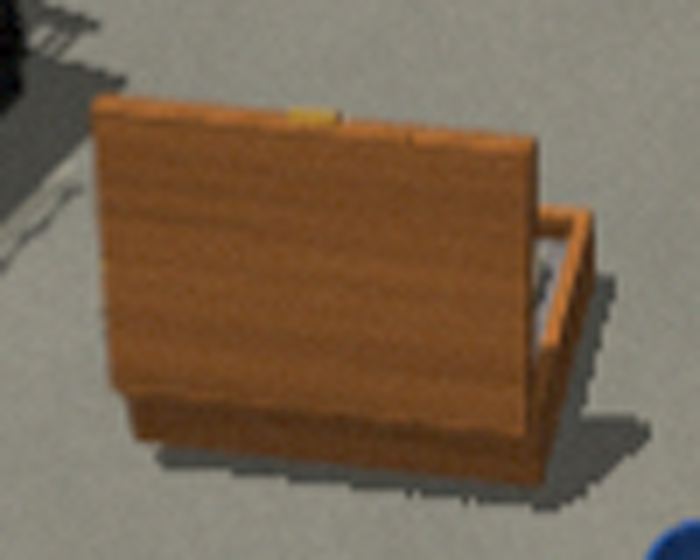

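View pics/t2.png

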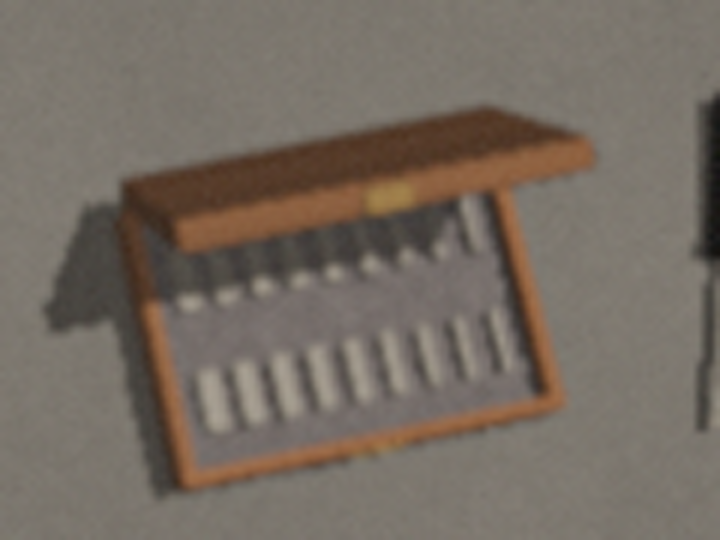

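```bash
cat > fit.py <<'E'
from h import *
def px(p,crop,k): return (np.array(p,float)/k-.5+np.array(crop))
def pose(x,y,a,P):
    P=np.atleast_2d(P);c,s=np.cos(a),np.sin(a)
    return np.c_[x+c*P[:,0]-s*P[:,1],y+s*P[:,0]+c*P[:,1],P[:,2]]
S=(260,150);T=(130,140)
W=.102
tester=[("scene",px(p,S,6),q) for p,q in [((215,88),(-.096,-W,.112)),((555,190),(-.096,W,.112)),((95,338),(.1,-W,.112)),((470,460),(.1,W,.112)),((90,458),(.1,-.1,0))]]
tester+=[("top",px(p,T,6),q) for p,q in [((190,128),(.1,W,.112)),((560,148),(.1,-W,.112)),((545,498),(-.096,-W,.112)),((163,482),(-.096,W,.112))]]
def res(v,obs): return np.concatenate([proj(n,pose(v[0],v[1],v[2],q))[0]-p for n,p,q in obs])
ft=least_squares(res,[.52,.22,0],args=(tester,)); 
def lidpt(th,d,y,o): # d from hinge, o out
    return (.08-d*np.cos(th)+o*np.sin(th), y, .05+d*np.sin(th)+o*np.cos(th))
S2=(140,110);T2=(280,170)
case=[("scene",px(p,S2,7),q) for p,q in [((545,485),(.08,.11,0)),((137,438),(.08,-.11,0)),((595,210),(-.08,.11,.05))]]
case+=[("top",px(p,T2,6),q) for p,q in [((183,490),(-.08,.11,.05)),((563,403),(-.08,-.11,.05)),((122,215),(.08,.11,.05))]]
lid=[("scene",px(p,S2,7),q) for p,q in [((95,110),(.16,-.11,.018)),((527,152),(.16,.11,.018)),((535,138),(.16,.11,0)),((113,390),(0,-.11,.018)),((525,435),(0,.11,.018))]]
lid+=[("top",px(p,T2,6),q) for p,q in [((180,222),(.16,.11,.018)),((183,250),(.16,.11,0)),((590,140),(.16,-.11,.018)),((595,160),(.16,-.11,0)),((127,185),(0,.11,.018)),((490,106),(0,-.11,.018))]]
def res2(v): 
    return np.concatenate([res(v,case)]+[proj(n,pose(*v[:3],lidpt(v[3],*q)))[0]-p for n,p,q in lid])
fc=least_squares(res2,[.47,-.27,.2,1.3],loss="soft_l1")
if __name__=="__main__":
    print("tester",ft.x.round(4),ft.fun.reshape(-1,2).round(1).tolist())
    print("case",fc.x.round(4),fc.fun.reshape(-1,2).round(1).tolist())
    v=fc.x;print("lid edge",pose(*v[:3],lidpt(v[3],.16,0,.018)).round(4))
    t=ft.x
    print("bar",pose(*t,(-.055,0,.147)).round(4),[proj(n,pose(*t,(-.055,0,.147))).round(1) for n in C])
    f=np.load("f0.npz")
    def pt(th,d,w=0,y=.118): return pose(*t,(.1-d*np.cos(th)+w*np.sin(th),y,.1+d*np.sin(th)+w*np.cos(th)))[0]
    for n in C:
        g=cv2.cvtColor(f[n],cv2.COLOR_RGB2GRAY).astype(np.float32)
        r=[]
        for th in np.arange(.35,1.2,.05):
            q=proj(n,[pt(th,d) for d in np.linspace(.03,.18,40)]).astype(np.float32)
            r.append((round(th,3),round(float(cv2.remap(g,q[:,:1],q[:,1:],cv2.INTER_LINEAR).mean()),1)))
        print(n,r)
        print("tip",[(round(a,2),proj(n,pt(a,.182)).round(1).tolist()) for a in np.arange(.5,1.1,.1)])
E
python3 fit.py
```

```text
tester [0.5234 0.2266 0.0471] [[-1.2, -0.3], [0.2, -0.2], [-0.6, 0.1], [-0.3, -0.0], [-0.8, 0.5], [0.0, 0.7], [-0.4, -0.2], [-1.3, 0.2], [-0.7, 0.1]]
case [ 0.4786 -0.2683  0.2898  1.2546] [[-0.8, 0.4], [-0.4, 0.6], [-0.5, -0.0], [0.3, 0.7], [0.5, 1.7], [-0.2, 0.1], [-1.6, -0.3], [0.1, 0.2], [0.1, -0.0], [-0.9, 0.7], [0.2, 0.9], [-1.4, -0.3], [-0.9, 0.8], [0.1, -0.9], [0.2, 1.5], [-2.0, -0.1], [-0.0, 0.4]]
lid edge [[ 0.524  -0.2548  0.2077]]
bar [[0.4685 0.224  0.147 ]] [array([[320.8, 173.8]]), array([[186.7, 206.8]])]
scene [(np.float64(0.35), 81.7), (np.float64(0.4), 81.6), (np.float64(0.45), 81.5), (np.float64(0.5), 81.6), (np.float64(0.55), 81.6), (np.float64(0.6), 81.7), (np.float64(0.65), 81.8), (np.float64(0.7), 81.9), (np.float64(0.75), 82.0), (np.float64(0.8), 82.0), (np.float64(0.85), 81.9), (np.float64(0.9), 81.7), (np.float64(0.95), 81.5), (np.float64(1.0), 81.4), (np.float64(1.05), 81.3), (np.float64(1.1), 81.2), (np.float64(1.15), 81.2)]
tip [(np.float64(0.5), [[359.1, 175.0]]), (np.float64(0.6), [[359.5, 173.8]]), (np.float64(0.7), [[359.7, 173.1]]), (np.float64(0.8), [[359.7, 173.0]]), (np.float64(0.9), [[359.5, 173.5]]), (np.float64(1.0), [[359.2, 174.6]]), (np.float64(1.1), [[358.6, 176.3]])]
top [(np.float64(0.35), 100.7), (np.float64(0.4), 99.6), (np.float64(0.45), 98.9), (np.float64(0.5), 99.1), (np.float64(0.55), 98.7), (np.float64(0.6), 97.2), (np.float64(0.65), 98.1), (np.float64(0.7), 106.5), (np.float64(0.75), 115.7), (np.float64(0.8), 116.9), (np.float64(0.85), 114.1), (np.float64(0.9), 108.5), (np.float64(0.95), 97.2), (np.float64(1.0), 75.7), (np.float64(1.05), 65.7), (np.float64(1.1), 85.4), (np.float64(1.15), 102.8)]
tip [(np.float64(0.5), [[146.5, 204.4]]), (np.float64(0.6), [[145.6, 200.3]]), (np.float64(0.7), [[144.8, 195.8]]), (np.float64(0.8), [[144.1, 190.8]]), (np.float64(0.9), [[143.6, 185.4]]), (np.float64(1.0), [[143.2, 179.7]]), (np.float64(1.1), [[142.9, 173.8]])]
```

Run:
```python
from fit import *
for nm,p in (("A",(78,225)),("B",(85,355))):
    q=px(p,T,6); print(nm,q,"z0",atz("top",q,0).round(3), "tri w/ scene tip", [x.round(4).tolist() for x in (tri([("top",q),("scene",px((603,150),S,6))]),)])
    X=tri([("top",q),("scene",px((603,150),S,6))]); print(proj("top",X)-q,proj("scene",X))
print("scene shadow z0",atz("scene",px((625,460),S,6),0).round(3))
t=ft.x
def pt(th,d,w=0,y=.118): return pose(*t,(.1-d*np.cos(th)+w*np.sin(th),y,.1+d*np.sin(th)+w*np.cos(th)))[0]
# refine with top dark line + tip
f=np.load("f0.npz")
g=cv2.cvtColor(f["top"],cv2.COLOR_RGB2GRAY).astype(np.float32)
for th in np.arange(.96,1.12,.01):
    q=proj("top",[pt(th,d) for d in np.linspace(.03,.18,60)]).astype(np.float32)
    print(round(th,2),round(float(cv2.remap(g,q[:,:1],q[:,1:],cv2.INTER_LINEAR).mean()),1),end="; ")
th=1.03
dr=[(proj("top",[pt(th,d,w) for d in (0,.185)]),c) for w,c in ((-.005,(0,0,255)),(.005,(0,255,0)))]
dr+=[(proj("top",pose(*t,[(-.096,W,.112),(.1,W,.112),(.1,-W,.112),(-.096,-W,.112)])),(255,0,0))]
save(("",f["top"]),"t3",(130,140,230,230),8,dr)
dr=[(proj("scene",[pt(th,d,w) for d in (0,.185)]),c) for w,c in ((-.005,(0,0,255)),(.005,(0,255,0)))]
dr+=[(proj("scene",pose(*t,[(-.096,W,.112),(.1,W,.112),(.1,-W,.112),(-.096,-W,.112)])),(255,0,0))]
save(("",f["scene"]),"s3",(260,150,380,260),6,dr)
```

```text
A [142.5 177. ] z0 [0.587 0.42  0.   ] tri w/ scene tip [[0.5257, 0.3463, 0.2608]]
[[-0.26652215  0.03223272]] [[359.72723521 174.50437971]]
B [143.66666667 198.66666667] z0 [0.509 0.404 0.   ] tri w/ scene tip [[0.4721, 0.3462, 0.206]]
[[ 0.57978411 -0.07740431]] [[360.57844526 174.48810852]]
scene shadow z0 [0.5   0.408 0.   ]
0.96 93.9; 0.97 90.0; 0.98 85.6; 0.99 80.6; 1.0 75.8; 1.01 71.7; 1.02 68.7; 1.03 66.7; 1.04 65.6; 1.05 65.6; 1.06 67.0; 1.07 69.7; 1.08 74.1; 1.09 79.7; 1.1 85.3; 1.11 90.4; 1.12 94.5;
```

View pics/t3.png

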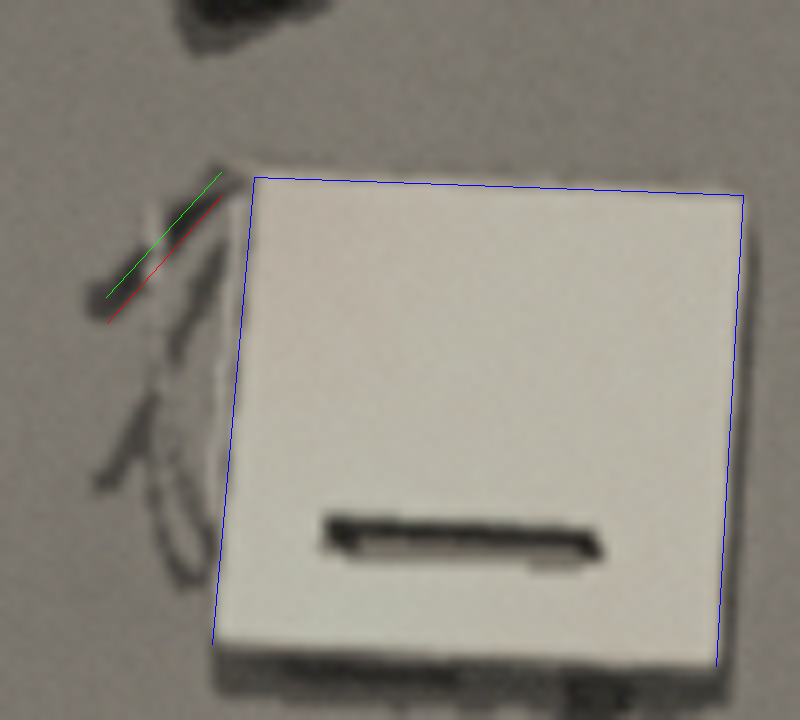

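View pics/s3.png

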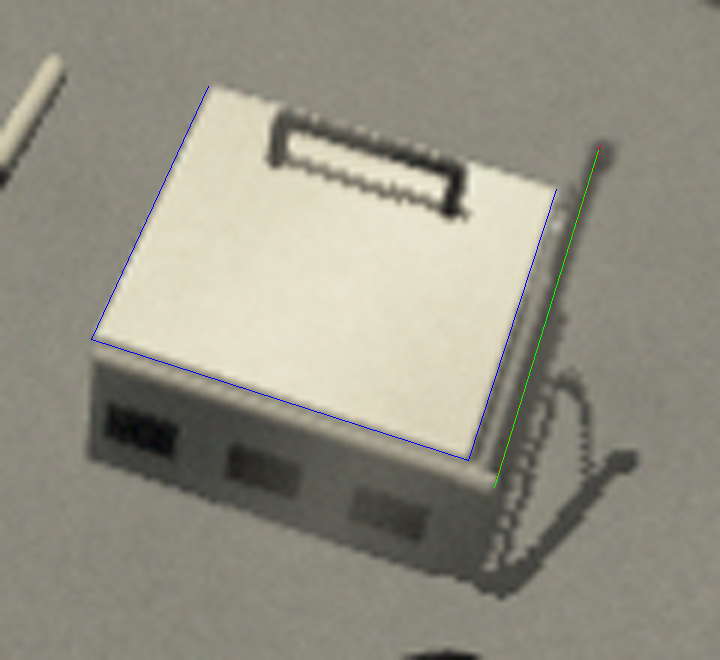

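```bash
cat > plan.py <<'E'
from fit import *
def rel(P,yaw=None):
    """world TCP targets -> tool-axis shifts from now (measured), yaw = desired angle of tool z mod pi"""
    s=observe();M=R.from_quat(s["tcp_rot"]).as_matrix()
    print("clock",round(s["clock"],2),"tcp",s["tcp_pos"].round(4),"F",s["contact_force"].round(1),"w",round(s["width"],4),"q",s["q"].round(2))
    for p in np.atleast_2d(P): print((M.T@(p-s["tcp_pos"])).round(4).tolist())
    if yaw is not None:
        a=np.arctan2(M[1,2],M[0,2]);d=(yaw-a+np.pi/2)%np.pi-np.pi/2
        print("turn about tool y",round(-d,3),"z ang",round(a,3))
E
python3 - <<'E'
from plan import *
v=fc.x;th=v[3]
def tip(th,d=.14,y=.03,b=0,up=0):
    x,_,z=lidpt(th,d,y,.018); return pose(*v[:3],(x+.009+b,y,z+.008+up))[0]
p=tip(th,b=.045); print(p, "box edge",atz("top",(420,230),.25),atz("top",(420,180),.25))
s=observe()["tcp_pos"]
rel([s+[0,0,.16],[.45,.15,.37],[p[0],p[1],.37],p],v[2]+np.pi/2)
E
```

```text
[ 0.57309359 -0.20881586  0.19665798] box edge [ 0.44239205 -0.47522056  0.25      ] [ 0.59286398 -0.47466876  0.25      ]
clock 0.9 tcp [0.2655 0.5658 0.2078] F [-0.4  0.1 -0.4] w 0.0883 q [-1.1   0.69 -0.19  1.57  0.16  0.9  -0.22]
[-0.0, -0.16, 0.0]
[0.3437, -0.1623, -0.2981]
[0.6075, -0.1623, -0.5706]
[0.6075, 0.011, -0.5706]
turn about tool y -0.729 z ang 1.132
```

Call:
{"fn": "send_rows", "kwargs": {"targets": [[[0, 0, -0.06, 0, 0], [0, 0.02, -0.12, -0.01, 0], [0, 0.05, -0.16, -0.04, -0.1], [0, 0.09, -0.162, -0.08, -0.2], [0, 0.13, -0.162, -0.115, -0.3], [0, 0.17, -0.162, -0.15, -0.4], [0, 0.21, -0.162, -0.19, -0.5], [0, 0.25, -0.162, -0.22, -0.6], [0, 0.295, -0.162, -0.26, -0.7], [0, 0.34, -0.162, -0.3, -0.73]]]}}

```text
clock: 2.15
tcp_pos: [0.4464, 0.148, 0.37]
tcp_rot: [-0.699, -0.104, 0.103, 0.7]
contact_force: [1.5, 0.2, -0.4]
width: 0.0007
```

```bash
cat >> plan.py <<'E'
v=fc.x
def tip(th,d=.14,y=.03,b=0,up=0):
    x,_,z=lidpt(th,d,y,.018); return pose(*v[:3],(x+.009+b,y,z+.008+up))[0]
E
python3 - <<'E'
from plan import *
p=tip(v[3],b=.045)
rel([[p[0],p[1],.37],p],v[2]+np.pi/2)
E
```

```text
clock 2.15 tcp [0.4464 0.148  0.37  ] F [ 1.5  0.2 -0.4] w 0.0007 q [-0.19  0.3  -0.32  1.75  0.11  1.1   1.32]
[0.0182, -0.0001, -0.3782]
[0.018, 0.1733, -0.3782]
turn about tool y 0.003 z ang 1.864
```

Call:
{"fn": "send_rows", "kwargs": {"targets": [[[0, 0.003, 0, -0.06, 0], [0, 0.006, 0, -0.12, 0], [0, 0.009, 0, -0.18, 0], [0, 0.012, 0, -0.24, 0], [0, 0.015, 0, -0.3, 0], [0, 0.018, 0, -0.345, 0], [0, 0.018, 0.02, -0.378, 0], [0, 0.018, 0.06, -0.378, 0], [0, 0.018, 0.1, -0.378, 0], [0, 0.018, 0.12, -0.378, 0]]]}}

```text
clock: 3.4
tcp_pos: [0.5703, -0.2069, 0.2474]
tcp_rot: [-0.699, -0.101, 0.104, 0.7]
contact_force: [-0.5, -0.5, 1.1]
width: 0.0005
```

Run:
```python
from plan import *
save("scene","s4",(100,60,300,210),4);save("top","t4",(240,130,440,280),4)
p=tip(v[3],b=.045)
rel([p]+[tip(t) for t in np.linspace(v[3],0,9)],v[2]+np.pi/2)
```

```text
clock 3.5 tcp [ 0.5699 -0.2067  0.2473] F [-0.6 -0.6  0.2] w 0.0003 q [ 0.38  0.62 -0.19  1.57  0.14  0.97  2.01]
[0.0027, 0.0506, -0.0031]
[-0.0423, 0.0508, -0.003]
[-0.0636, 0.0567, -0.003]
[-0.0837, 0.0659, -0.003]
[-0.1022, 0.0781, -0.003]
[-0.1185, 0.093, -0.003]
[-0.1322, 0.1103, -0.0031]
[-0.1431, 0.1296, -0.0031]
[-0.1509, 0.1503, -0.0032]
[-0.1553, 0.172, -0.0032]
turn about tool y 0.002 z ang 1.862
```

View pics/s4.png

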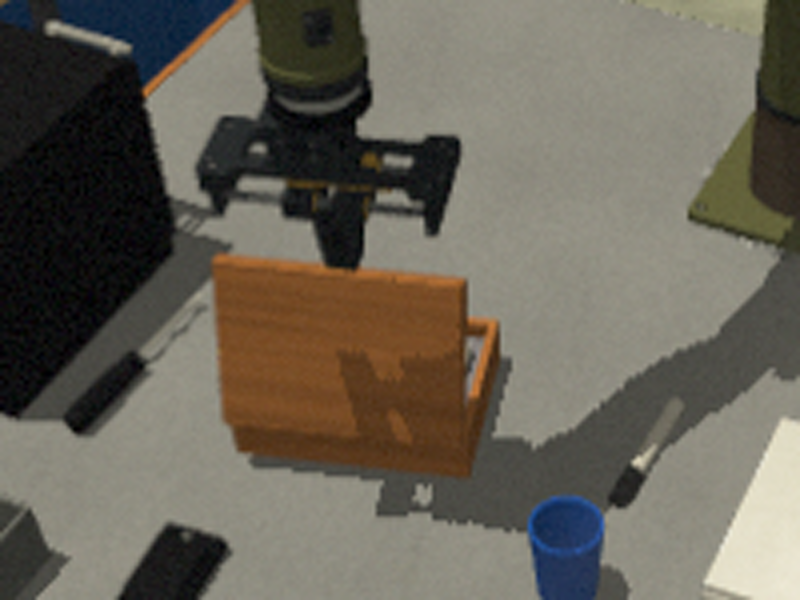

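View pics/t4.png

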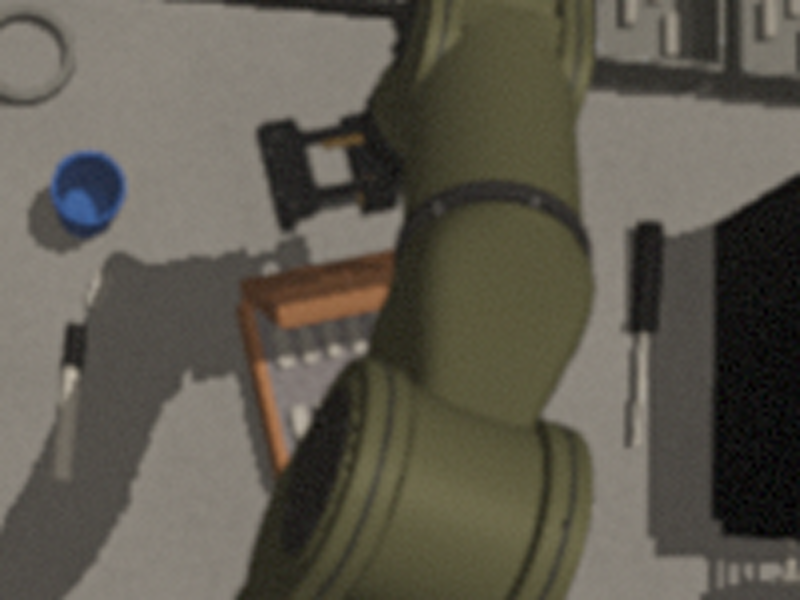

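Run:
```python
from plan import *
print(proj("scene",[.57,-.2067,.2393]), proj("scene",pose(*v[:3],lidpt(v[3],.16,.03,.018))),proj("scene",pose(*v[:3],lidpt(v[3],.16,.03,0))))
print(proj("top",[.57,-.2067,.2393]))
print(pinpoint("lid_edge","scene"))
```

```text
[[187.23598979 133.79856495]] [[191.58368847 128.99140376]] [[192.93345736 126.85084   ]]
[[330.20266493 180.4000266 ]]
[{'point': [180.3, 133.2], 'conf': 0.79}]
```

Run:
```python
from plan import *
f=save("scene","s5",(140,80,230,150),8)
```

```text
(no output)
```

View pics/s5.png

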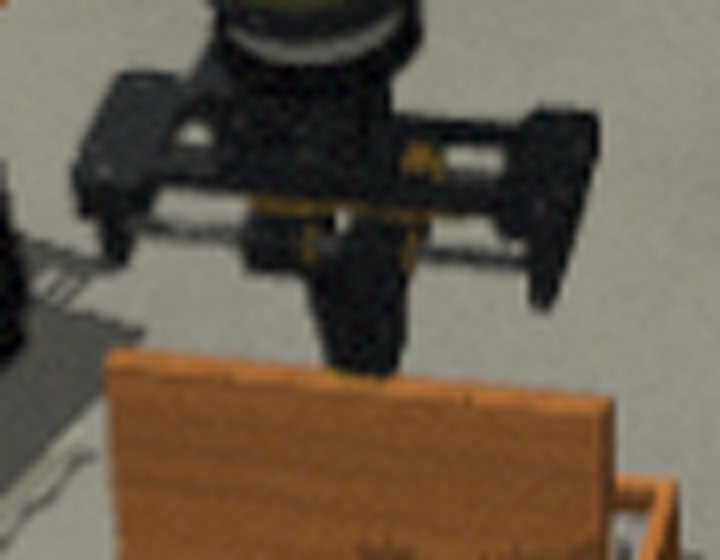

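Run:
```python
from plan import *
f=np.load("f0.npz")["scene"]
z=np.array([.425,.905,0]);x=np.array([.905,-.425,0]);t=np.array([.2655,.5658,.2078])
dr=[]
for s in(-1,1):
    for w in (.044,.0615):
        dr.append((proj("scene",[t+s*w*z+[0,0,.05],t+s*w*z+[0,0,-.008]]),(0,0,255)))
save(("",f),"s6",(410,80,510,170),7,dr)
s=observe();M=R.from_quat(s["tcp_rot"]).as_matrix();t=s["tcp_pos"]
g=grab_frame("scene");dr=[]
for a in(-.0175,.0175):
    for b in(-.009,.009):
        p=t+M[:,2]*a+M[:,0]*b; dr.append((proj("scene",[p+[0,0,.05],p+[0,0,-.008]]),(0,0,255)))
dr.append((proj("scene",pose(*v[:3],[lidpt(v[3],d,y,o) for d,y,o in((.16,-.11,0),(.16,.11,0),(.16,.11,.018),(.16,-.11,.018),(0,-.11,.018),(0,.11,.018))])),(0,255,0)))
save(("",g),"s7",(140,80,230,170),8,dr)
```

```text
(no output)
```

View pics/s6.png

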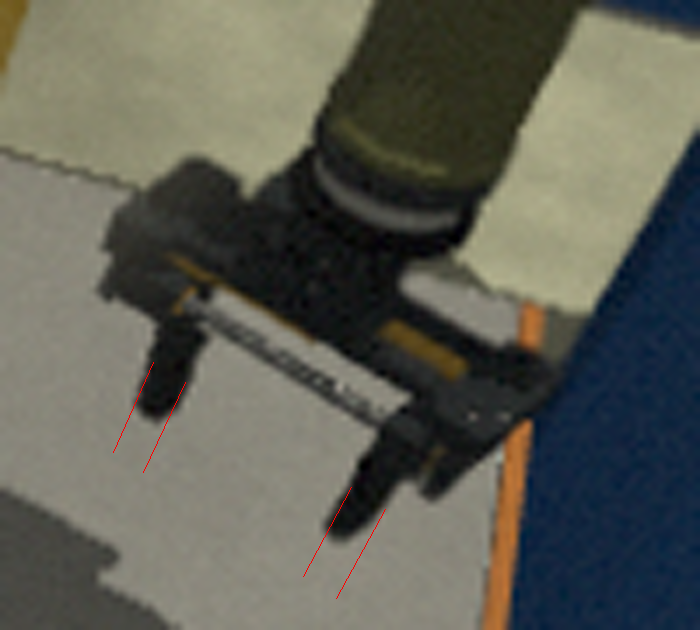

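View pics/s7.png

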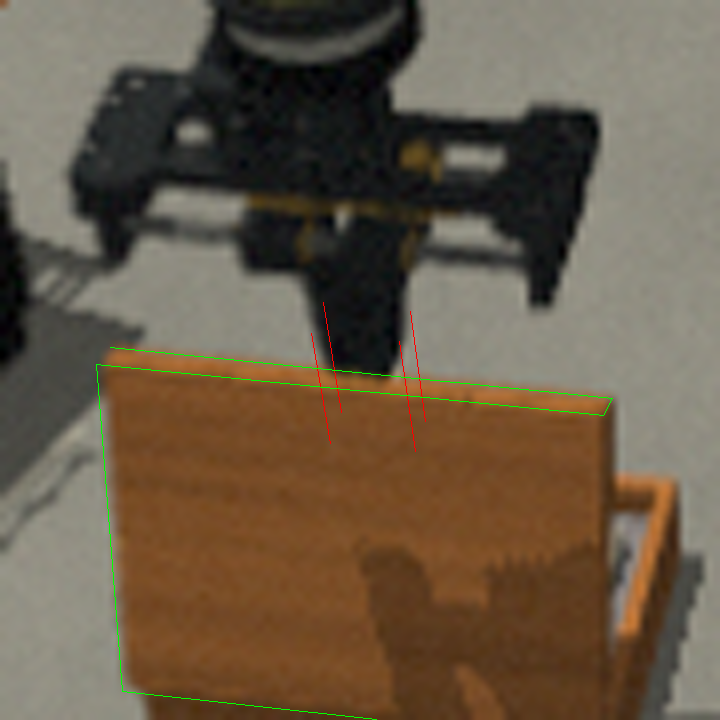

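Run:
```python
from plan import *
f=np.load("f0.npz")["top"]
z=np.array([.425,.905,0]);x=np.array([.905,-.425,0]);t=np.array([.2655,.5658,.2078])
dr=[]
for dz,c in((0,(0,0,255)),(.03,(0,255,0))):
  for s in(-1,1):
    o=np.array([0,0,dz-.008])
    dr.append((proj("top",[t+s*w*z+x*b+o for w,b in((.044,-.009),(.044,.009),(.0615,.009),(.0615,-.009),(.044,-.009))]),c))
save(("",f),"t6",(20,220,120,310),7,dr)
```

```text
(no output)
```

View pics/t6.png

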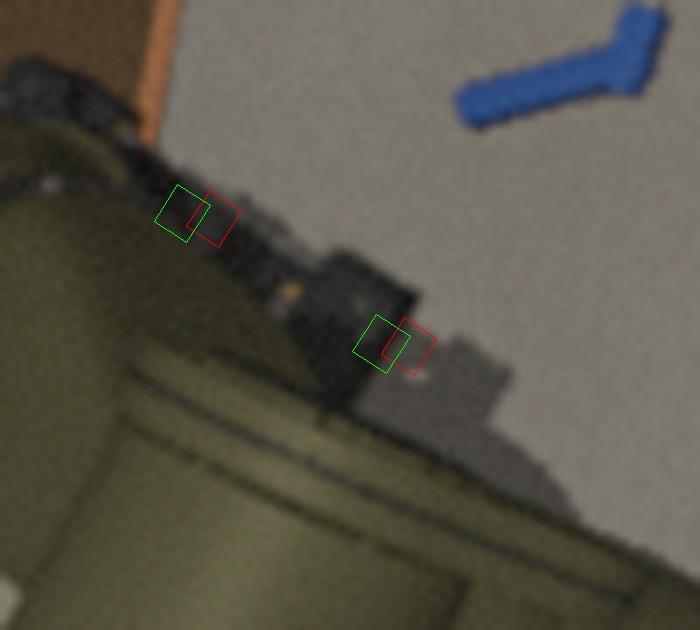

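Run:
```python
from plan import *
z=np.array([.425,.905,0]);x=np.array([.905,-.425,0]);t=np.array([.2655,.5658,.2078])
obs=[(px((155,415),(410,80),7),-1),(px((343,540),(410,80),7),1)]
for dz in(0,.01,.02,.025,.03,.035): print(dz,[ (proj("scene",t+s*.0525*z+[0,0,dz-.008])[0]-p).round(1).tolist() for p,s in obs], end=" ")
s=observe();t=s["tcp_pos"];p=px((363,377),(140,80),8);print()
for dz in(0,.01,.02,.025,.03,.035): print(dz,(proj("scene",t+[0,0,dz-.008])[0]-p).round(1).tolist(),end=" ")
```

```text
0 [[-3.8, 6.8], [-3.4, 6.7]] 0.01 [[-2.8, 4.6], [-2.2, 4.5]] 0.02 [[-1.8, 2.4], [-1.0, 2.4]] 0.025 [[-1.3, 1.3], [-0.5, 1.3]] 0.03 [[-0.8, 0.2], [0.1, 0.2]] 0.035 [[-0.3, -0.9], [0.7, -0.9]] 
0 [1.7, 6.8] 0.01 [1.4, 4.5] 0.02 [1.0, 2.1] 0.025 [0.8, 1.0] 0.03 [0.6, -0.2] 0.035 [0.5, -1.4]
```

Call:
{"fn": "send_rows", "kwargs": {"targets": [[[0, 0.003, 0.04, -0.003, 0], [0, 0.003, 0.079, -0.003, 0], [0, -0.015, 0.079, -0.003, 0], [0, -0.033, 0.079, -0.003, 0], [0, -0.042, 0.079, -0.003, 0], [0, -0.053, 0.082, -0.003, 0], [0, -0.064, 0.085, -0.003, 0], [0, -0.074, 0.089, -0.003, 0], [0, -0.084, 0.094, -0.003, 0], [0, -0.084, 0.094, -0.003, 0]]]}}

```text
clock: 4.9
tcp_pos: [0.4904, -0.2344, 0.155]
tcp_rot: [-0.699, -0.101, 0.103, 0.7]
contact_force: [0.1, 1.2, 0.4]
width: 0.0006
```

Run:
```python
from plan import *
save("scene","s8",(120,70,240,170),6);save("top","t8",(270,120,390,260),5)
rel([tip(t,up=-.028) for t in np.linspace(v[3],0,9)],v[2]+np.pi/2)
```

```text
clock 5.0 tcp [ 0.4916 -0.2339  0.1553] F [-0.1  0.  -0.1] w 0.0002 q [ 0.47  0.66 -0.18  1.86  0.19  0.64  2.04]
[0.0402, -0.0133, 0.0007]
[0.0189, -0.0075, 0.0007]
[-0.0013, 0.0016, 0.0008]
[-0.0197, 0.0137, 0.0008]
[-0.0361, 0.0286, 0.0008]
[-0.0499, 0.0459, 0.0008]
[-0.0609, 0.0651, 0.0008]
[-0.0688, 0.0858, 0.0008]
[-0.0733, 0.1074, 0.0008]
turn about tool y 0.001 z ang 1.862
```

View pics/s8.png

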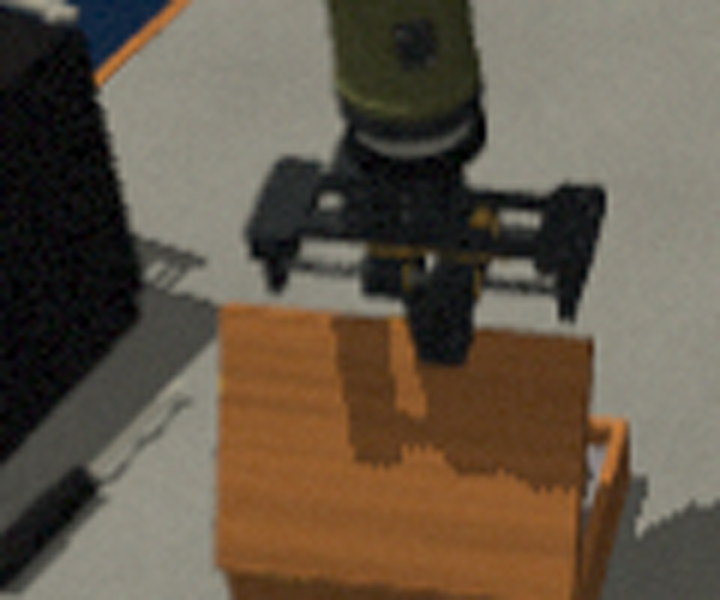

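View pics/t8.png

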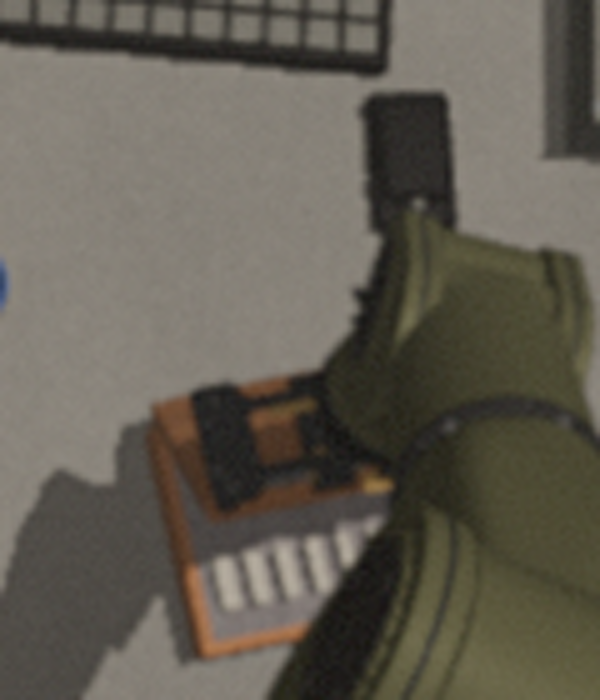

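Call:
{"fn": "send_rows", "kwargs": {"targets": [[[0, -0.01, 0.0075, 0, 0], [0, -0.02, 0.014, 0, 0], [0, -0.028, 0.021, 0, 0], [0, -0.036, 0.0285, 0, 0], [0, -0.043, 0.037, 0, 0], [0, -0.05, 0.046, 0, 0], [0, -0.056, 0.055, 0, 0], [0, -0.061, 0.065, 0, 0], [0, -0.065, 0.075, 0, 0], [0, -0.068, 0.084, 0, 0]]]}}

```text
clock: 6.25
tcp_pos: [0.4266, -0.2536, 0.0709]
tcp_rot: [-0.7, -0.102, 0.103, 0.7]
contact_force: [-0.2, 0.8, 1.7]
width: 0.0005
```

Run:
```python
from plan import *
save("scene","s9",(120,70,240,170),6)
rel([tip(t,up=-.028) for t in np.linspace(v[3],0,9)][-3:],v[2]+np.pi/2)
```

```text
clock 6.3 tcp [ 0.4257 -0.2534  0.0701] F [-0.1  0.5 -0.8] w 0.0007 q [ 0.52  0.76 -0.12  2.07  0.26  0.33  2.05]
[0.0078, -0.0203, 0.0007]
[-0.0001, 0.0004, 0.0006]
[-0.0046, 0.0221, 0.0006]
turn about tool y 0.001 z ang 1.862
```

View pics/s9.png

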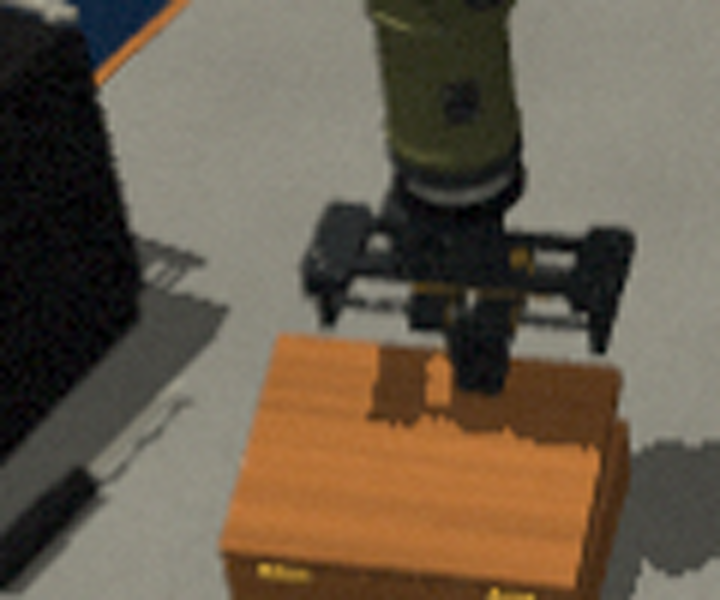

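Call:
{"fn": "send_rows", "kwargs": {"targets": [[[0, -0.001, 0.003, 0, 0], [0, -0.002, 0.006, 0, 0], [0, -0.003, 0.009, 0, 0], [0, -0.003, 0.0115, 0, 0], [0, -0.004, 0.014, 0, 0], [0, -0.004, 0.016, 0, 0], [0, -0.005, 0.018, 0, 0], [0, -0.005, 0.0195, 0, 0], [0, -0.005, 0.021, 0, 0], [0, -0.005, 0.022, 0, 0]]]}}

```text
clock: 7.55
tcp_pos: [0.422, -0.2551, 0.0496]
tcp_rot: [-0.7, -0.102, 0.103, 0.7]
contact_force: [-0.5, 0.4, 0.7]
width: 0.0004
```

Run:
```python
from plan import *
save("scene","s10",(130,70,230,170),6)
rel([tip(0,up=-.028)],v[2]+np.pi/2)
```

```text
clock 7.6 tcp [ 0.422  -0.2551  0.0495] F [-0.3  0.8  0.7] w 0.0005 q [ 0.51  0.8  -0.1   2.08  0.27  0.27  2.04]
[-0.0006, 0.0015, 0.0011]
turn about tool y 0.001 z ang 1.862
```

View pics/s10.png

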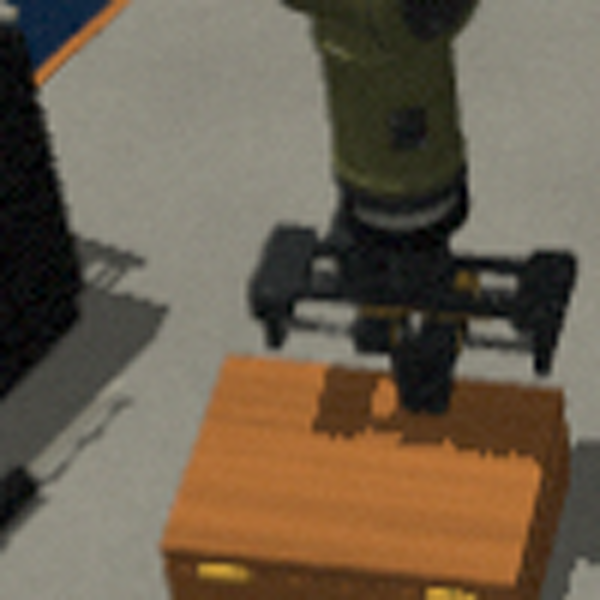

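Call:
{"fn": "send_rows", "kwargs": {"targets": [[[0, 0, 0.001, 0, 0], [0, 0, 0.002, 0, 0], [0, 0, 0.003, 0, 0], [0, 0, 0.004, 0, 0], [0, 0, 0.005, 0, 0], [0, 0, 0.006, 0, 0], [0, 0, 0.006, 0, 0], [0, 0, 0.006, 0, 0], [0, 0, 0.006, 0, 0], [0, 0, 0.006, 0, 0]]]}}

```text
clock: 8.85
tcp_pos: [0.4222, -0.255, 0.0437]
tcp_rot: [-0.7, -0.103, 0.103, 0.7]
contact_force: [0.2, -0.1, 0.2]
width: 0.0003
```

Call:
{"fn": "send_rows", "kwargs": {"targets": [[[0, 0, 0.001, 0, 0], [0, 0, 0.002, 0, 0], [0, 0, 0.003, 0, 0], [0, 0, 0.004, 0, 0], [0, 0, 0.005, 0, 0], [0, 0, 0.006, 0, 0], [0, 0, 0.007, 0, 0], [0, 0, 0.008, 0, 0], [0, 0, 0.008, 0, 0], [0, 0, 0.008, 0, 0]]]}}

```text
clock: 10.1
tcp_pos: [0.4221, -0.2551, 0.0377]
tcp_rot: [0.7, 0.103, -0.102, -0.699]
contact_force: [-4.0, 2.1, 23.9]
width: 0.0005
```

Run:
```python
from plan import *
g=grab_frame("scene")
def wf(th): return [(proj("scene",pose(*v[:3],[lidpt(th,d,y,.018) for d,y in((.16,-.11),(.16,.11),(0,.11),(0,-.11),(.16,-.11))])),c) for c in [(0,255,0) if th==0 else (0,0,255)]][0]
save(("",g),"s11",(130,80,230,180),6,[wf(0),wf(.1)])
rel([tip(0,up=-.028)],v[2]+np.pi/2)
```

```text
clock 10.15 tcp [ 0.4221 -0.2551  0.0377] F [-4.7  2.2 23.6] w 0.0001 q [ 0.5   0.82 -0.09  2.09  0.28  0.24  2.04]
[-0.0007, -0.0103, 0.0012]
turn about tool y 0.002 z ang 1.862
```

View pics/s11.png

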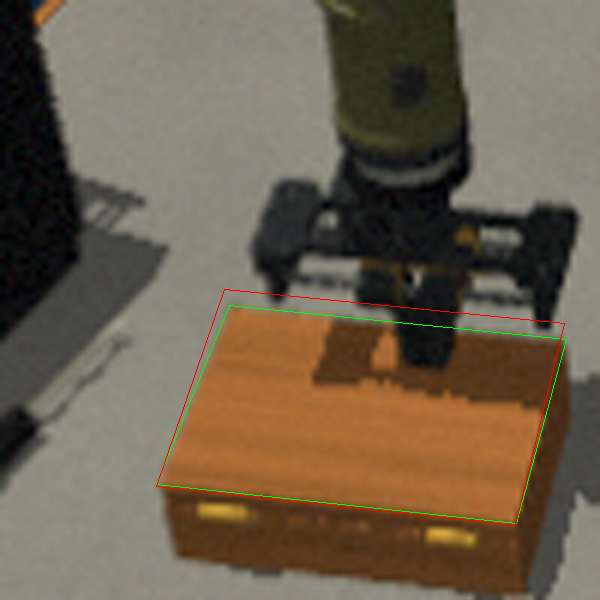

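Run:
```python
from plan import *
t=observe()["tcp_pos"];p=px((428,366),(130,80),6)
for dz in(.02,.025,.03,.035,.04): print(dz,(proj("scene",t+[0,0,dz-.008])[0]-p).round(1).tolist(),end=" ")
T_=ft.x; b=pose(*T_,(-.055,0,.147))[0]
print("bar",b)
u=t+[0,0,.12]
rel([t+[0,0,.28],[.45,-.1,.32],[b[0],b[1],.32]],T_[2])
```

```text
0.02 [0.7, 2.2] 0.025 [0.6, 1.2] 0.03 [0.5, 0.3] 0.035 [0.4, -0.7] 0.04 [0.3, -1.6] bar [0.46848072 0.22403205 0.147     ]
clock 10.15 tcp [ 0.4221 -0.2551  0.0377] F [-4.7  2.2 23.6] w 0.0001 q [ 0.5   0.82 -0.09  2.09  0.28  0.24  2.04]
[0.0002, -0.28, -0.0003]
[0.0714, -0.2824, 0.1402]
[0.1822, -0.2827, 0.4453]
turn about tool y -1.326 z ang 1.862
```

Call:
{"fn": "send_rows", "kwargs": {"targets": [[[0, 0, -0.03, 0, 0], [0, 0, -0.09, 0, 0], [0, 0, -0.15, 0, 0.15], [0, 0, -0.21, 0.0, 0.33], [0.05, 0.01, -0.26, 0.02, 0.51], [0.05, 0.03, -0.28, 0.06, 0.69], [0.05, 0.05, -0.282, 0.11, 0.87], [0.05, 0.07, -0.282, 0.16, 1.05], [0.05, 0.09, -0.282, 0.21, 1.23], [0.05, 0.11, -0.282, 0.26, 1.41]]]}}

```text
clock: 11.4
tcp_pos: [0.4526, 0.0217, 0.3177]
tcp_rot: [-0.603, 0.368, -0.368, 0.604]
contact_force: [1.5, -0.2, -0.4]
width: 0.0501
```

Run:
```python
from plan import *
b=pose(*ft.x,(-.055,0,.147))[0]
rel([[b[0],b[1],.32],[b[0],b[1],.2]],ft.x[2])
save("scene","s12",(110,80,310,230),4)
```

```text
clock 11.4 tcp [0.4526 0.0217 0.3177] F [ 1.5 -0.2 -0.4] w 0.0501 q [-0.2   0.32  0.07  1.9  -0.03  0.92  0.36]
[-0.1727, -0.0022, 0.1067]
[-0.1727, 0.1178, 0.1067]
turn about tool y 0.428 z ang 0.475
```

View pics/s12.png

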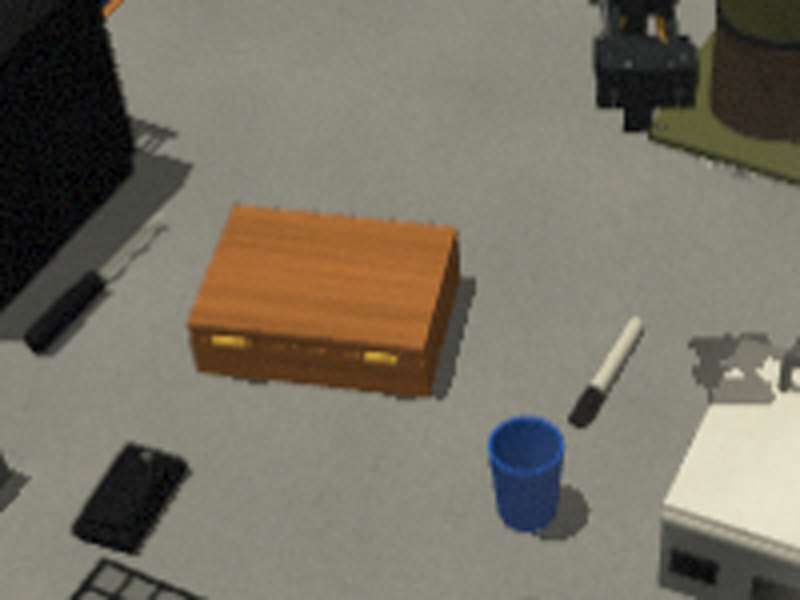

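Call:
{"fn": "send_rows", "kwargs": {"targets": [[[0.05, -0.045, 0, 0.03, 0.15], [0.05, -0.09, 0, 0.06, 0.3], [0.05, -0.135, 0, 0.085, 0.428], [0.05, -0.173, 0, 0.107, 0.428], [0.05, -0.173, 0.04, 0.107, 0.428], [0.05, -0.173, 0.08, 0.107, 0.428], [0.05, -0.173, 0.12, 0.107, 0.428], [0.05, -0.173, 0.15, 0.107, 0.428], [0.05, -0.173, 0.16, 0.107, 0.428], [0.05, -0.173, 0.16, 0.107, 0.428]]]}}

```text
clock: 12.7
tcp_pos: [0.4675, 0.2228, 0.1577]
tcp_rot: [0.513, -0.487, 0.486, -0.513]
contact_force: [-0.7, 0.8, -0.1]
width: 0.0501
```

Run:
```python
from plan import *
b=pose(*ft.x,(-.055,0,.147))[0]
rel([[b[0],b[1],.098]],ft.x[2])
g=save("scene","s13",(260,110,380,210),6); save("top","t13",(130,140,250,240),6)
```

```text
clock 12.7 tcp [0.4675 0.2228 0.1577] F [-0.7  0.8 -0.1] w 0.0501 q [-0.59  0.63  0.09  1.95 -0.1   0.57 -0.38]
[-0.0012, 0.0597, 0.001]
turn about tool y 0.006 z ang 0.053
```

View pics/s13.png

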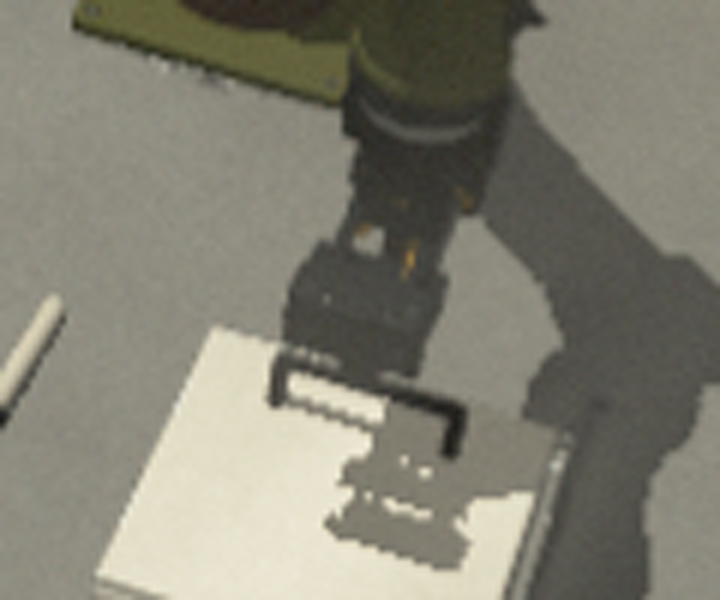

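View pics/t13.png

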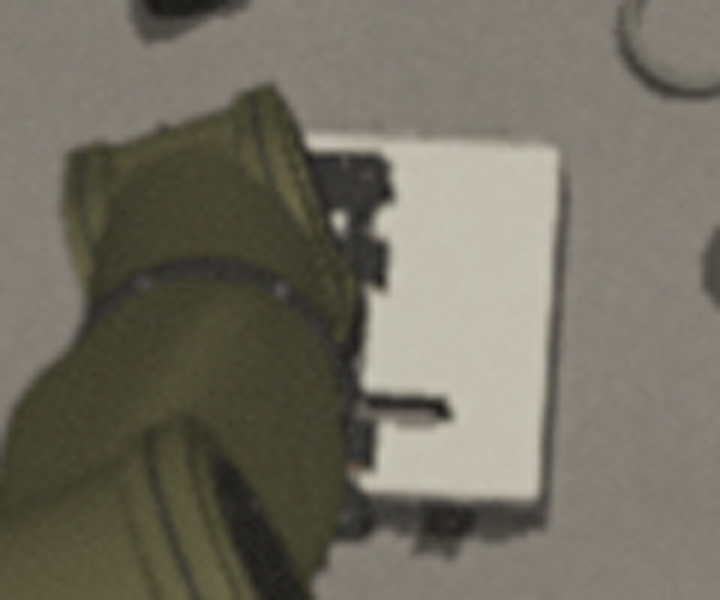

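Call:
{"fn": "send_rows", "kwargs": {"targets": [[[0.05, -0.001, 0.006, 0.001, 0], [0.05, -0.001, 0.012, 0.001, 0], [0.05, -0.001, 0.018, 0.001, 0], [0.05, -0.001, 0.024, 0.001, 0], [0.05, -0.001, 0.03, 0.001, 0], [0.05, -0.001, 0.036, 0.001, 0], [0.05, -0.001, 0.04, 0.001, 0], [0.05, -0.001, 0.042, 0.001, 0], [0.05, -0.001, 0.042, 0.001, 0], [0.05, -0.001, 0.042, 0.001, 0]]]}}

```text
clock: 14.05
tcp_pos: [0.4686, 0.224, 0.1159]
tcp_rot: [-0.513, 0.487, -0.487, 0.513]
contact_force: [0.7, -0.3, 0.1]
width: 0.0501
```

Run:
```python
from plan import *
b=pose(*ft.x,(-.055,0,.147))[0]
rel([[b[0],b[1],.098]],ft.x[2])
g=save("scene","s14",(290,140,370,200),10); save("top","t14",(160,160,230,230),8)
```

```text
clock 14.05 tcp [0.4686 0.224  0.1159] F [ 0.7 -0.3  0.1] w 0.0501 q [-0.58  0.7   0.08  1.98 -0.11  0.47 -0.37]
[-0.0001, 0.0179, -0.0001]
turn about tool y 0.006 z ang 0.053
```

View pics/s14.png

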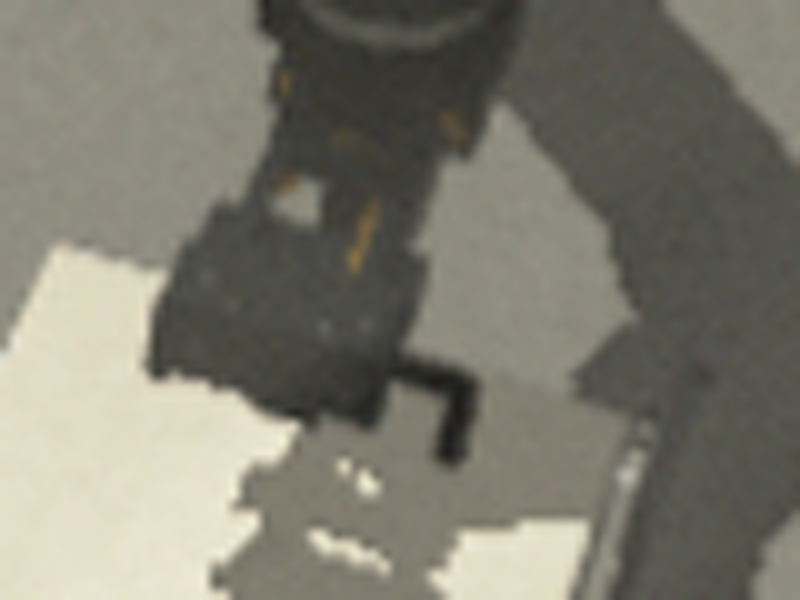

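View pics/t14.png

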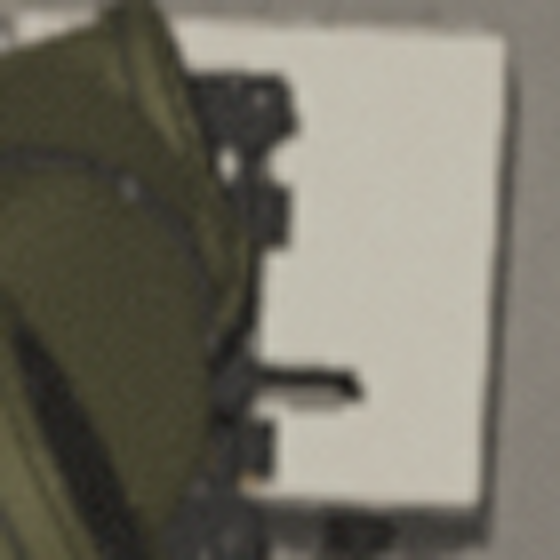

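Call:
{"fn": "send_rows", "kwargs": {"targets": [[[0.05, 0, 0.006, 0, 0], [0.05, 0, 0.012, 0, 0], [0.05, 0, 0.017, 0, 0], [0.05, 0, 0.018, 0, 0], [0.03, 0, 0.018, 0, 0], [0.02, 0, 0.018, 0, 0], [0, 0, 0.018, 0, 0], [0, 0, 0.018, 0, 0], [0, 0, 0.018, 0, 0], [0, 0, 0.018, 0, 0]]], "grip_force": 12}}

```text
clock: 15.4
tcp_pos: [0.4671, 0.2238, 0.0976]
tcp_rot: [0.514, -0.487, 0.486, -0.512]
contact_force: [-3.7, -0.2, 3.5]
width: 0.0092
```

Run:
```python
from plan import *
b=pose(*ft.x,(-.055,0,.147))[0]
rel([[b[0],b[1],.098]],ft.x[2]); print(observe()["moment"])
g=save("scene","s15",(290,140,370,200),10)
```

```text
clock 15.4 tcp [0.4671 0.2238 0.0976] F [-3.7 -0.2  3.5] w 0.0092 q [-0.58  0.73  0.07  1.99 -0.11  0.43 -0.37]
[-0.0001, -0.0004, 0.0014]
turn about tool y 0.006 z ang 0.053
[-0.01624376  0.90344667 -0.08483056]
```

View pics/s15.png

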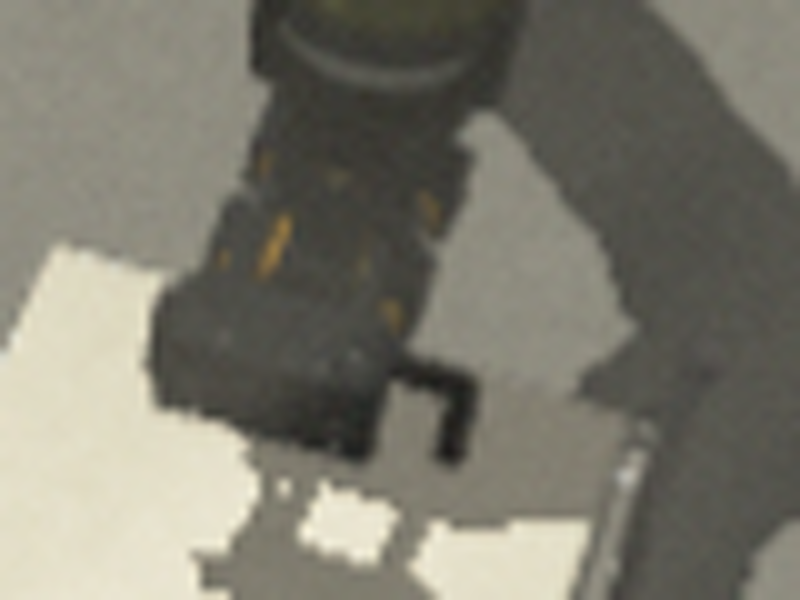

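```bash
cat >> plan.py <<'E'
def arc(th): return (-(155*np.sin(th)-47*(1-np.cos(th)))*1e-3, (155*(1-np.cos(th))+47*np.sin(th))*1e-3) # tool y, z
def arcinv(y,z):
    return least_squares(lambda a:np.array(arc(a[0]))-[y,z],[.5]).x[0]
E
python3 - <<'E'
from plan import *
for t in np.arange(0.05,1.1,.05): print(round(t,2),np.round(arc(t),4).tolist())
E
```

```text
0.05 [-0.0077, 0.0025]
0.1 [-0.0152, 0.0055]
0.15 [-0.0226, 0.0088]
0.2 [-0.0299, 0.0124]
0.25 [-0.0369, 0.0164]
0.3 [-0.0437, 0.0208]
0.35 [-0.0503, 0.0255]
0.4 [-0.0566, 0.0305]
0.45 [-0.0627, 0.0359]
0.5 [-0.0686, 0.0415]
0.55 [-0.0741, 0.0474]
0.6 [-0.0793, 0.0536]
0.65 [-0.0842, 0.0601]
0.7 [-0.0888, 0.0667]
0.75 [-0.093, 0.0736]
0.8 [-0.0969, 0.0807]
0.85 [-0.1005, 0.088]
0.9 [-0.1036, 0.0955]
0.95 [-0.1064, 0.1031]
1.0 [-0.1088, 0.1108]
1.05 [-0.1108, 0.1186]
```

Call:
{"fn": "send_rows", "kwargs": {"targets": [[[0, 0, 0, 0, 0], [0, 0, 0, -0.001, 0], [0, 0, -0.004, 0, 0], [0, 0, -0.0077, 0.0015, 0], [0, 0, -0.0152, 0.0045, 0], [0, 0, -0.0226, 0.0078, 0], [0, 0, -0.0299, 0.0114, 0], [0, 0, -0.0369, 0.0154, 0], [0, 0, -0.0437, 0.0198, 0], [0, 0, -0.0437, 0.0198, 0]]], "grip_force": 40}}

```text
clock: 16.7
tcp_pos: [0.4889, 0.2247, 0.1419]
tcp_rot: [-0.513, 0.487, -0.487, 0.513]
contact_force: [-1.7, -1.0, -5.7]
width: 0.0076
```

Run:
```python
from plan import *
rel([[.4671,.2238,.0976]],ft.x[2]); print(observe()["moment"])
g=save("scene","s16",(260,110,380,210),6); save("top","t16",(130,140,250,240),6)
```

```text
clock 16.7 tcp [0.4889 0.2247 0.1419] F [-1.7 -1.  -5.7] w 0.0076 q [-0.57  0.67  0.09  1.9  -0.1   0.57 -0.37]
[-0.0003, 0.0443, -0.0218]
turn about tool y 0.005 z ang 0.052
[-0.16008442  0.6323056  -0.05488639]
```

View pics/s16.png

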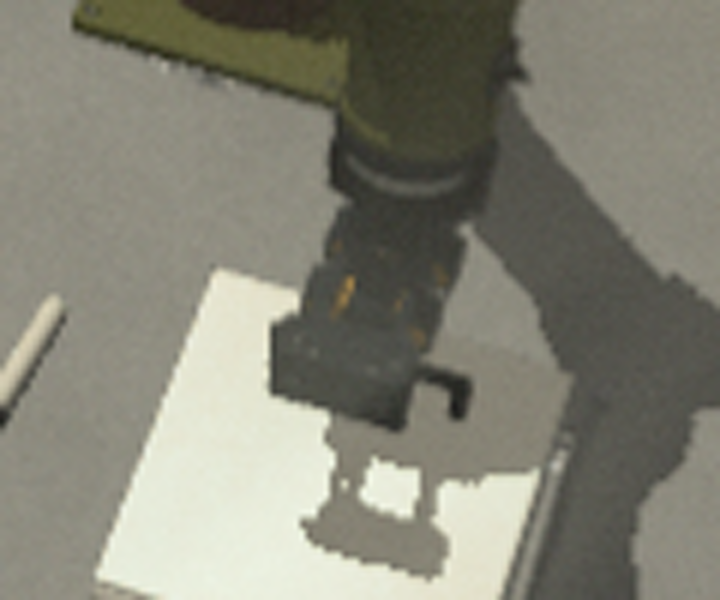

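View pics/t16.png

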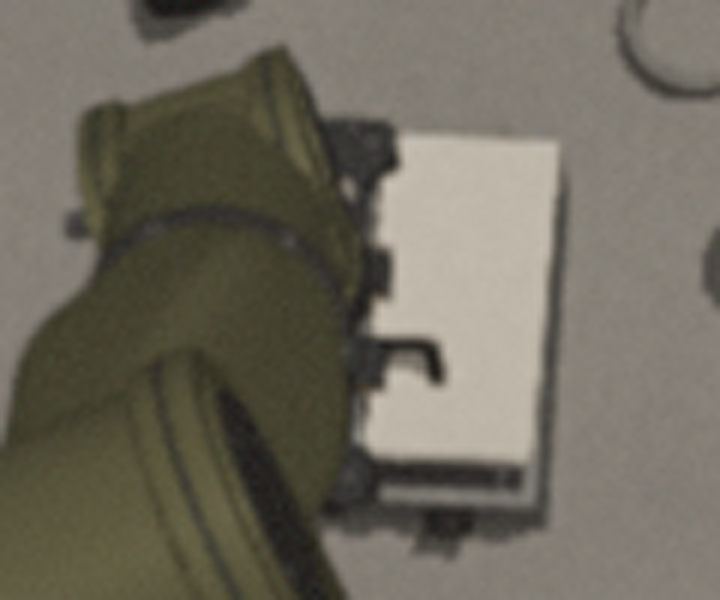

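Call:
{"fn": "send_rows", "kwargs": {"targets": [[[0, 0, -0.0066, 0.0047, 0], [0, 0, -0.0129, 0.0097, 0], [0, 0, -0.019, 0.0151, 0], [0, 0, -0.0249, 0.0207, 0], [0, 0, -0.0304, 0.0266, 0], [0, 0, -0.0356, 0.0328, 0], [0, 0, -0.0405, 0.0393, 0], [0, 0, -0.0451, 0.0459, 0], [0, 0, -0.0493, 0.0528, 0], [0, 0, -0.0532, 0.0599, 0]]]}}

```text
clock: 18.05
tcp_pos: [0.5473, 0.2269, 0.1921]
tcp_rot: [0.515, -0.487, 0.486, -0.511]
contact_force: [6.1, -0.8, -31.5]
width: 0.0073
```

```bash
cat >> plan.py <<'E'
t=ft.x
def cov(th,d,y,o=.012): return pose(*t,(.1-d*np.cos(th)+o*np.sin(th),y,.1+d*np.sin(th)+o*np.cos(th)))[0]
def pt(th,d,w=0,y=.118): return cov(th,d,y,w)
def kin():
    s=observe();M=R.from_quat(s["tcp_rot"]).as_matrix();d=M.T@(s["tcp_pos"]-[.4671,.2238,.0976])
    print("kin",d.round(4),"theta",round(arcinv(d[1],d[2]),3),"F",s["contact_force"].round(1),"w",s["width"].round(4),"clock",s["clock"].round(2))
def look(tag,th,ph,sc=(260,100,380,210),tc=(130,130,250,240)):
    for n,c in(("scene",sc),("top",tc)):
        f=grab_frame(n); np.save(f"{tag}_{n}.npy",f)
        save(("",f),f"{tag}_{n[0]}raw",c,6)
        dr=[(proj(n,[cov(th,d,y) for d,y in((0,-W),(.196,-W),(.196,W),(0,W))]),(255,0,0)),(proj(n,[pt(ph,0),pt(ph,.185)]),(0,0,255)),(proj(n,[cov(th,.155,-.05,.047),cov(th,.155,.05,.047)]),(0,200,0))]
        save(("",f),f"{tag}_{n[0]}",c,6,dr)
E
python3 - <<'E'
from plan import *
kin(); look("a",.8,1.04)
E
```

```text
Traceback (most recent call last):
  File "plan.py", line 21, in kin
    print("kin",d.round(4),"theta",round(arcinv(d[1],d[2]),3),"F",s["contact_force"].round(1),"w",s["width"].round(4),"clock",s["clock"].round(2))
                                                                                                  ^^^^^^^^^^^^^^^^
AttributeError: 'float' object has no attribute 'round'
```

```bash
sed -i 's/s\["width"\].round(4)/round(s["width"],4)/;s/s\["clock"\].round(2)/round(s["clock"],2)/' plan.py
python3 - <<'E'
from plan import *
kin(); look("a",.8,1.04); kin()
E
```

```text
kin [ 0.0014 -0.0947  0.0799] theta 0.789 F [  6.1  -0.8 -31.5] w 0.0073 clock 18.05
kin [ 0.0013 -0.0949  0.0805] theta 0.793 F [  5.2  -1.6 -26.9] w 0.0075 clock 18.15
```

View pics/a_s.png

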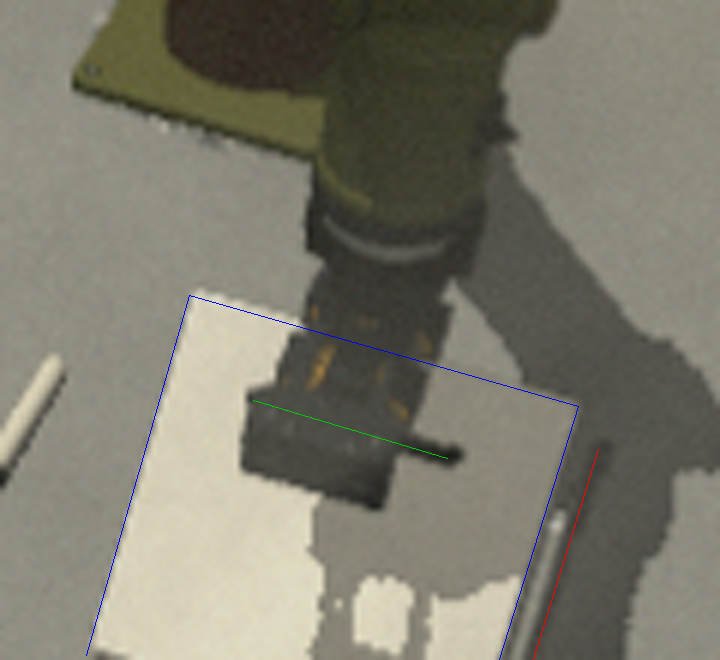

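View pics/a_t.png

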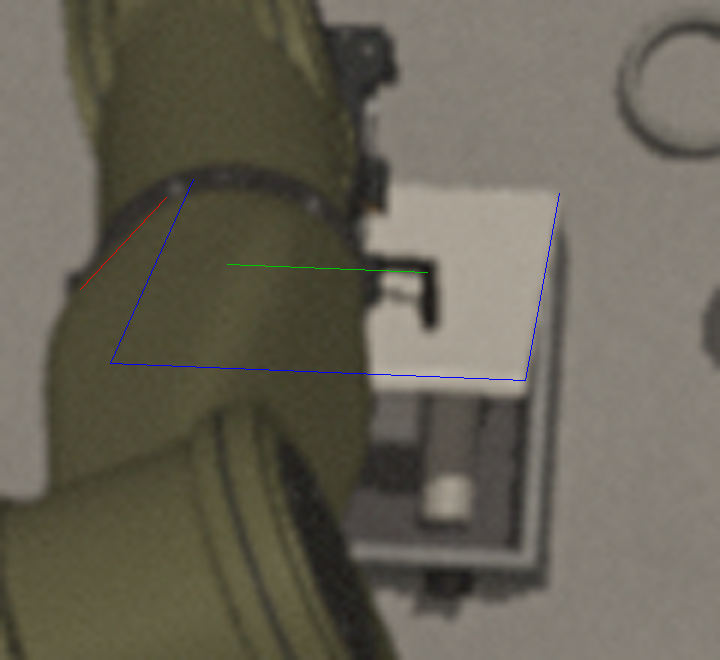

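Run:
```python
from plan import *
f=np.load("a_top.npy")
g=cv2.cvtColor(f,cv2.COLOR_RGB2GRAY).astype(np.float32)
for y in(-.03,-.05,-.07,-.09):
    out=[]
    for th in np.arange(.6,.95,.02):
        q=proj("top",[cov(th,.196,y)]).astype(np.float32); out.append(int(cv2.remap(g,q[:,:1],q[:,1:],cv2.INTER_LINEAR)[0,0]))
    print(y,out)
print([ (round(th,2),proj("top",[cov(th,.155,-.05,.047)]).round(1).tolist()) for th in(.7,.75,.8,.85)])
EOF=0
```

```text
-0.03 [76, 90, 96, 95, 90, 87, 83, 93, 126, 153, 168, 165, 161, 161, 161, 162, 162, 164]
-0.05 [57, 62, 67, 66, 68, 73, 73, 82, 117, 157, 176, 169, 161, 160, 161, 160, 153, 142]
-0.07 [80, 80, 80, 82, 82, 83, 81, 88, 120, 155, 171, 170, 160, 159, 161, 161, 161, 162]
-0.09 [74, 75, 75, 76, 74, 74, 72, 87, 134, 160, 169, 164, 160, 159, 161, 161, 160, 160]
[(0.7, [[200.7, 180.1]]), (0.75, [[200.7, 177.5]]), (0.8, [[200.7, 174.9]]), (0.85, [[200.7, 172.2]])]
```

```bash
cat >> plan.py <<'E'
def edge(tag,lo=.6,hi=1.25):
    f=np.load(f"{tag}_top.npy") if isinstance(tag,str) else tag
    g=cv2.GaussianBlur(cv2.cvtColor(f,cv2.COLOR_RGB2GRAY),(0,0),.6).astype(np.float32)
    ths=np.arange(lo,hi,.005); r=[]
    for y in np.arange(-.095,-.015,.005):
        q=np.array([proj("top",[cov(th,.196,y,0)])[0] for th in ths],np.float32)
        val=cv2.remap(g,q[:,:1],q[:,1:],cv2.INTER_LINEAR)[:,0]; d=np.gradient(val); i=d.argmax()
        r.append(ths[i])
    print("cover theta by under edge in top:",np.round(r,3),"median",np.median(r).round(3))
E
python3 - <<'E'
from plan import *
edge("a")
E
```

```text
cover theta by under edge in top: [0.81  0.81  0.81  0.81  0.83  0.825 0.82  0.82  1.17  1.17  1.17  1.165
 1.165 1.18  1.18  1.22 ] median 0.998
```

Call:
{"fn": "send_rows", "kwargs": {"targets": [[[0, 0, 0.002, 0.001, 0], [0, 0, -0.0005, 0.006, 0], [0, 0, -0.0025, 0.01, 0], [0, 0, -0.0045, 0.016, 0], [0, 0, -0.0065, 0.0215, 0], [0, 0, -0.008, 0.026, 0], [0, 0, -0.009, 0.029, 0], [0, 0, -0.01, 0.0325, 0], [0, 0, -0.0105, 0.034, 0], [0, 0, -0.0105, 0.034, 0]]]}}

```text
clock: 19.4
tcp_pos: [0.5801, 0.2283, 0.2037]
tcp_rot: [0.515, -0.487, 0.486, -0.511]
contact_force: [-2.9, -5.1, -19.1]
width: 0.0073
```

Run:
```python
from plan import *
kin(); look("b",1.02,1.04); kin(); edge("b",.85,1.25)
```

```text
kin [ 0.0017 -0.1067  0.1125] theta 1.006 F [ -2.9  -5.1 -19.1] w 0.0073 clock 19.4
kin [ 0.0017 -0.1067  0.1125] theta 1.006 F [ -2.   -4.7 -19. ] w 0.0073 clock 19.5
cover theta by under edge in top: [1.025 1.025 1.025 1.02  1.02  1.025 1.035 1.035 1.035 1.03  1.03  1.03
 1.025 1.03  1.15  1.025] median 1.028
```

View pics/b_s.png

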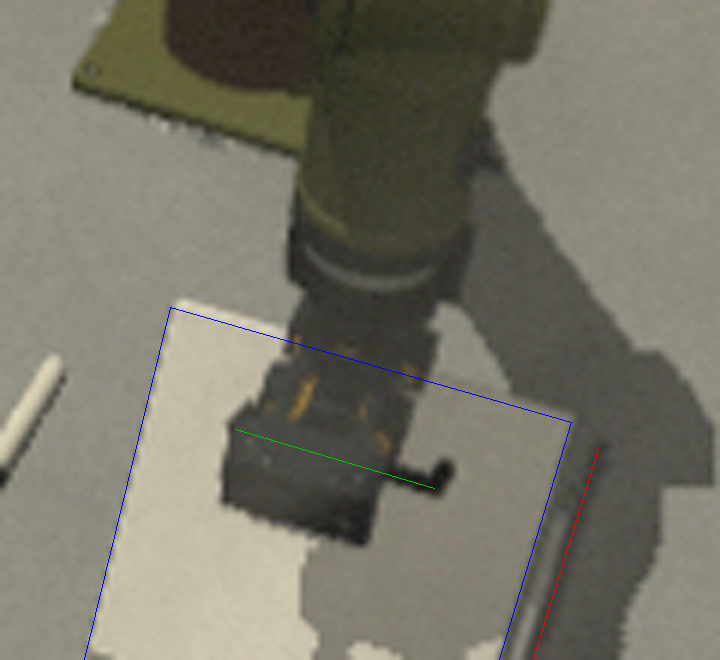

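View pics/b_t.png

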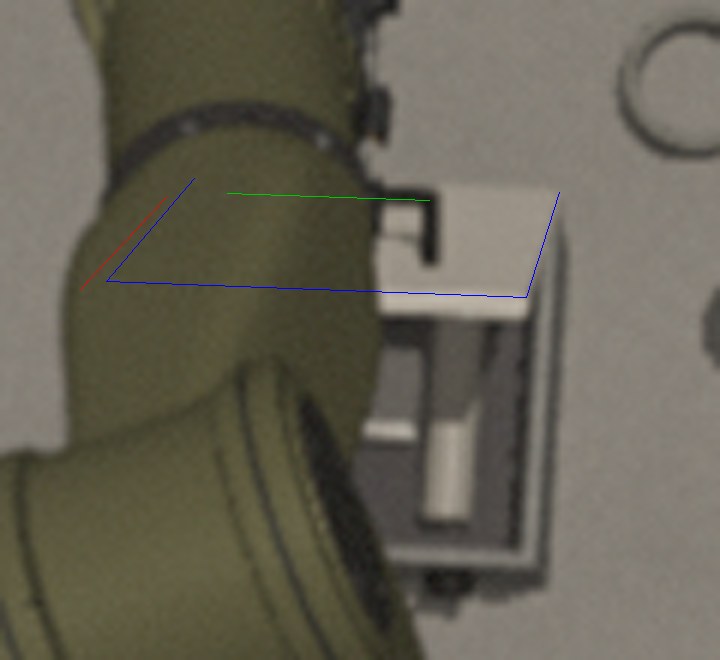

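Run:
```python
from plan import *
f=np.load("f0.npz")["top"]
g=cv2.cvtColor(f,cv2.COLOR_RGB2GRAY).astype(np.float32)
best=[]
for y in np.arange(.112,.13,.002):
  row=[]
  for th in np.arange(1.0,1.09,.01):
    P=[pt(th,d,w,y) for d in np.linspace(.05,.18,40) for w in(-.004,0,.004)]
    q=proj("top",P).astype(np.float32); row.append(float(cv2.remap(g,q[:,:1],q[:,1:],cv2.INTER_LINEAR).mean()))
  i=int(np.argmin(row)); print(round(y,3),np.round(row,0),round(1.0+.01*i,2))
# tip end only: dark disc location
u=cv2.resize(g[165:190,130:160],None,fx=8,fy=8,interpolation=cv2.INTER_CUBIC)
im=cv2.resize(cv2.cvtColor(f,cv2.COLOR_RGB2BGR)[155:190,130:170],None,fx=18,fy=18,interpolation=cv2.INTER_CUBIC)
for th,c in((1.0,(0,255,255)),(1.04,(0,0,255)),(1.08,(0,255,0))):
    q=((proj("top",[pt(th,0),pt(th,.182)])-[130,155]+.5)*18).astype(int); cv2.line(im,tuple(map(int,q[0])),tuple(map(int,q[1])),c,1); 
    cv2.circle(im,tuple(map(int,q[1])),4,c,1)
cv2.imwrite("pics/ptr.png",im)
```

```text
0.112 [106. 102.  98.  94.  89.  85.  81.  78.  76.  75.] 1.09
0.114 [98. 94. 89. 85. 81. 78. 75. 74. 74. 75.] 1.08
0.116 [90. 85. 81. 78. 75. 73. 73. 73. 75. 78.] 1.06
0.118 [83. 79. 76. 73. 73. 73. 74. 77. 81. 85.] 1.04
0.12 [78. 75. 74. 73. 74. 76. 80. 84. 88. 93.] 1.03
0.122 [ 76.  75.  75.  76.  79.  83.  87.  92.  96. 101.] 1.01
0.124 [ 78.  78.  80.  83.  86.  91.  95. 100. 104. 108.] 1.0
0.126 [ 82.  84.  87.  91.  95.  99. 104. 108. 111. 114.] 1.0
0.128 [ 89.  92.  95.  99. 103. 107. 111. 114. 117. 118.] 1.0
```

View pics/ptr.png

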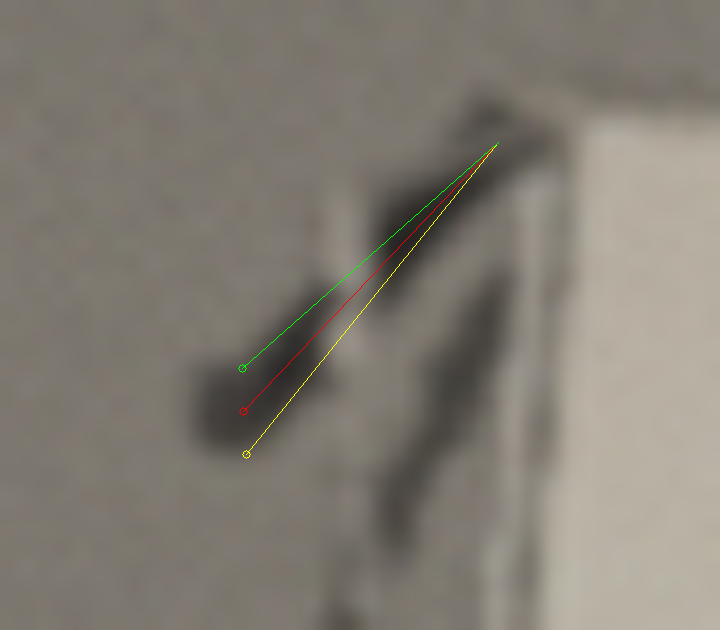

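Call:
{"fn": "send_rows", "kwargs": {"targets": [[[0, 0, 0.0003, 0.0007, 0], [0, 0, 0.0006, 0.0014, 0], [0, 0, 0.0009, 0.002, 0], [0, 0, 0.001, 0.0022, 0], [0, 0, 0.001, 0.0022, 0], [0, 0, 0.001, 0.0022, 0], [0, 0, 0.001, 0.0022, 0], [0, 0, 0.001, 0.0022, 0], [0, 0, 0.001, 0.0022, 0], [0, 0, 0.001, 0.0022, 0]]]}}

```text
clock: 20.75
tcp_pos: [0.5824, 0.2284, 0.2041]
tcp_rot: [0.515, -0.487, 0.486, -0.511]
contact_force: [-5.3, -5.5, -10.8]
width: 0.0071
```

Run:
```python
from plan import *
kin(); look("c",1.04,1.043); kin(); edge("c",.9,1.13)
for n in C:
    for q in("pointer_tip","cover_bar"): print(q,n,[(np.round(a["point"],1).tolist(),round(a["conf"],2)) for a in pinpoint(q,n)[:1]])
print([proj(n,pt(1.043,.182)).round(1).tolist() for n in C],[proj(n,cov(1.04,.155,0,.047)).round(1).tolist() for n in C])
save("top","t20")
```

```text
kin [ 0.0016 -0.1071  0.1149] theta 1.021 F [ -5.3  -5.5 -10.8] w 0.0071 clock 20.75
kin [ 0.0016 -0.107   0.1148] theta 1.021 F [ -5.3  -5.9 -10.6] w 0.0069 clock 20.85
cover theta by under edge in top: [1.04  1.04  1.04  1.035 1.035 1.04  1.05  1.05  1.05  1.045 1.045 1.045
 1.045 1.045 1.12  0.98 ] median 1.045
pointer_tip scene [([359.6, 175.0], 0.56)]
cover_bar scene [([314.3, 178.9], 0.79)]
pointer_tip top []
cover_bar top [([184.1, 161.2], 0.9)]
[[[358.9, 175.3]], [[143.0, 177.2]]] [[[314.8, 176.5]], [[184.2, 161.2]]]
```

View pics/c_t.png

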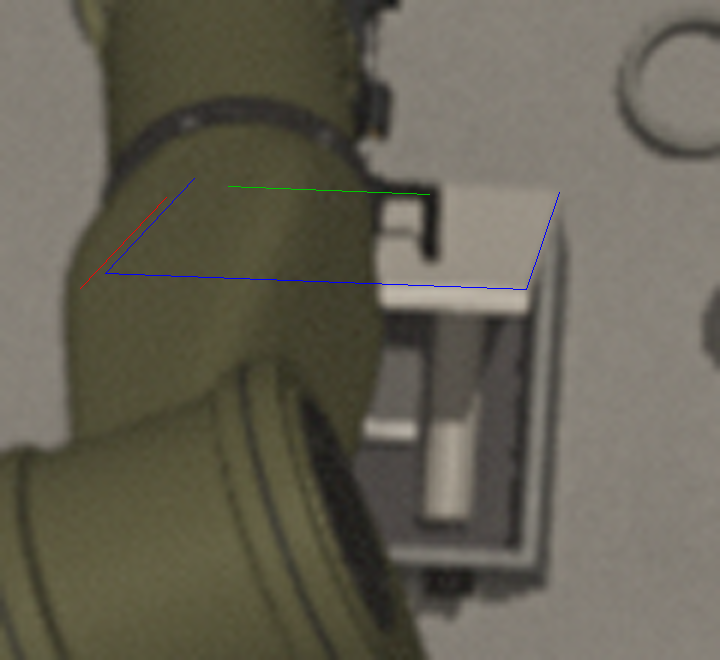

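View pics/c_s.png

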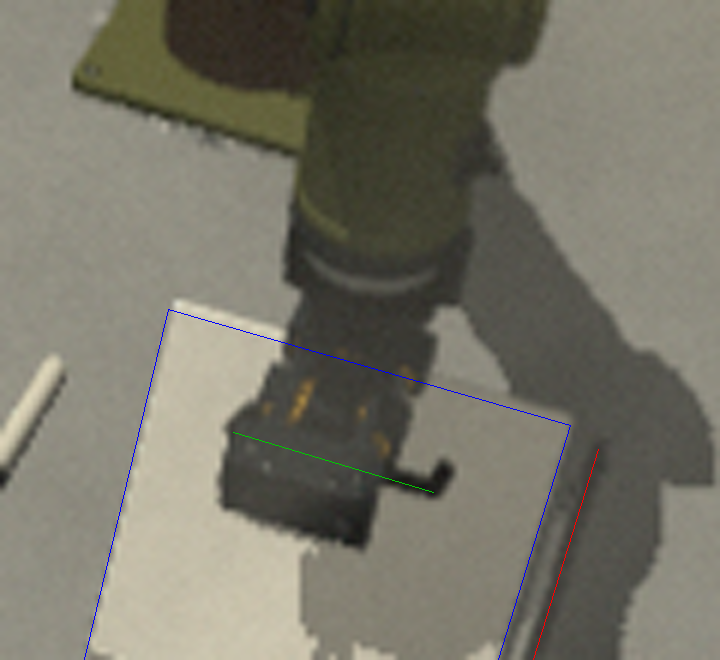

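Call:
{"fn": "send_rows", "kwargs": {"targets": [[[0, 0, 0, 0, 0], [0, 0, 0, 0, 0], [0, 0, 0, 0, 0], [0, 0, 0, 0, 0], [0, 0, 0, 0, 0], [0, 0, 0, 0, 0], [0, 0, 0, 0, 0], [0, 0, 0, 0, 0], [0, 0, 0, 0, 0], [0, 0, 0, 0, 0]]]}}

```text
clock: 22.35
tcp_pos: [0.5823, 0.2284, 0.2041]
tcp_rot: [0.515, -0.487, 0.486, -0.511]
contact_force: [-5.5, -6.1, -11.8]
width: 0.007
```

Run:
```python
from plan import *
kin(); look("d",1.04,1.043); edge("d",.9,1.13)
save("scene","s21",None,1.5); print(observe()["qvel"].round(3))
```

```text
kin [ 0.0016 -0.107   0.1148] theta 1.021 F [ -5.5  -6.1 -11.8] w 0.007 clock 22.35
cover theta by under edge in top: [1.04  1.04  1.04  1.035 1.035 1.04  1.035 1.05  1.05  1.045 1.045 1.045
 1.045 1.045 1.105 1.105] median 1.045
[ 0.     0.003 -0.001 -0.    -0.001 -0.    -0.   ]
```

View pics/s21.png

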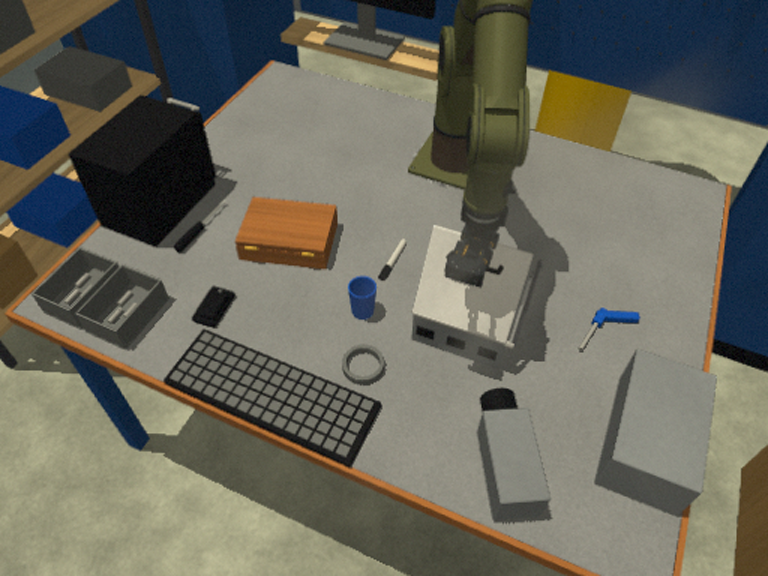

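```bash
python3 -c "
from cell import close_job
print(close_job())"
```

```text
the job is handed in; nothing more can be done
None
```

I closed the case lid, lifted the tester's cover to the pointer arm's angle, and handed the job in at about 22.5 s with the gripper still holding the bar.

- **Lid:** I pushed it down slowly from behind until it was flat. The final contact was about 24 N, and the picture overlay matches 0 rad. It was still shut in the last scene view.
- **Cover:** I gripped the bar at 40 N and lifted it along its arc.
    - The pointer arm measures about 1.04 rad (± 0.02) in the first top picture.
    - The cover measures about 1.04–1.045 rad by its front edge in the top view, and the bar lies within 0.1 px of where 1.04 rad would put it.
    - In a 1.25 s hold the angle and grip stayed steady.
- **Rest of the bench:** The pointer tip in the scene view is where it was before the lift. The other things look unmoved in the last picture.

Some checks disagreed or could not be done:
- **Cover angle from the arm's position:** this gave 1.02 rad, about 0.02 below the image value. I went by the image because the pointer was measured the same way.
- **Pointer in the top view:** the arm hid it at the end, so only the scene view confirms it. That view looks almost along the pointer's plane and hardly shows its angle.
- **Fingertip position:** the fingertips stood about 38 mm higher than the stated tool frame implies. Both cameras and the lid contact showed this, and I corrected for it.
- **Force while lifting:** the wrist force rose briefly to about 32 N because my arc was 2 mm off. I corrected it, and at hand-in it was about 14 N.

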